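Load a power brick into the dispensing jig

ROBOT

A 6-joint arm with a two-finger parallel gripper is mounted at the origin on the work surface. World frame = base frame: x ahead of the robot, y to its left, z up, the work surface at z = 0. Lengths are in m, angles in degrees, forces in N, time in s.
With the tool pointing down it reaches from about 0.25 to 0.725 m from the base axis. Payload 9.7 kg.
Tool frame: the origin (TCP) lies on the centre line of the jaws, within the pads' length; the fingertips stand 19 mm ahead of it and the grasp point (between the pads) is the TCP; z points along the fingers, y is the direction in which the jaws open and shut (so a half turn about z gives the same grasp; the last joint's range is limited). The gripper opens to 85 mm and grips with 20 to 120 N. Pads are 22 mm wide; open, the fingers measure 114 mm over their backs; the gripper's body (76 mm by 85 mm) begins 54 mm behind the grasp point. The pads swing forward as they close: fully open they stand 13 mm farther back than shut.
Start: joints at [-64.859, 4.979, 10.078, 95.1, 0, 90], TCP at [0.234, -0.498, 0.25] pointing down, gripper open.
Joint ranges: [-179.16, 179.16], [-48.56, 103.87], [-65.8, 70.77], [-126.05, 130.52], [-82.76, 87.17], [-180, 180]. Speed limits (degrees/s): [127.2, 127.2, 147.25, 180, 180, 180].

INTERFACE

Orientations are given as [roll, pitch, yaw] about the fixed x, y, z axes, in that order (R = Rz(yaw) Ry(pitch) Rx(roll)).
In Python, from workcell import bot gives the robot as it stands.
- The arm moves only by the tool servo_tool, never from a script. Its argument "motion" is a list that holds one entry, the list of rows, each a list of 6 numbers: the shift along the tool's x, y, z in mm, then the turn, a rotation vector about the tool's x, y, z in rad. A call has 1 to 5 rows; each row shifts and turns the commanded pose from where the row before left it, along the tool's axes as they then stand; what a row does not reach is not made up. A row lasts 1/10 s, in which the tool goes at most 50 mm and 8.59 degrees, less where a joint would pass 70% of its speed; a pose out of reach is approached as far as the arm can. A call is refused whole if a number of a shift passes 50 or a number of a turn 0.15, either way. A call with a gripper value outside its range is refused whole. "gripper" is the finger opening in mm, from 0 to 85.4, set as the call begins (left out, the last holds). The fingers move at their own pace and stop on an object; "newtons" is the grip in N (left out, the last holds). Time passes only in rows, so rows that do not move let the fingers close. It gives the time, the measured TCP pose, the force and the opening at its end, in the units of the state.
- bot.get_obs(): the state, without advancing time (a new reading comes with each control period).
- bot.camera(name): name is "scene" or "top"; returns a dict with "color" (480x640x3 uint8, red, green, blue), "fx", "fy", "cx", "cy" (pixels), "R" (3x3) and "t" (3): a world point X has camera coordinates R X + t. Camera axes: x right, y down, z forward; pixel columns grow to the right and rows downward; lengths in m; the calibration is good to about 2 mm. A picture is of the moment at which its call begins. There is no depth.
- bot.job_done(): hands the job in, once; it reports no verdict.
Trained networks look in a picture, given as the dict that the camera call returned (one of the last four; its "shot" number tells which), for a name from the list of things; names that differ only in an ending like _2 or _b are one class to them, and where a whole thing is asked for, a point or a joint stands for the part that bears it (a point fixed in the world has none). Each returns a list of dicts, best first, with "confidence" (0 to 1); they miss things now and then, are a little off and sometimes report something else, mostly with a low value. They report only what shows in the picture. A call takes as long as a camera call. They do not tell look-alikes from the thing itself.
- bot.look_for(picture, label): "rect" ([left, top, width, height] in pixels, round what is visible of it).
The state is a dict: "time": time; "q": joint angles; "qd": joint speeds; "joint_efforts": joint torques, N m; "ee_pos": TCP position; "tcp_rot": TCP orientation; "wrist_force": force on the tool from outside, world axes, zero at the start; "torque": the same for the moment, N m; "opening": finger opening in m.
Only numpy, scipy, OpenCV 4.12 (cv2) and the standard library are available. Lean on these libraries where they do the work, as an engineer would, in place of code of your own. Each camera call takes 0.05 s, during which the arm holds its last target.

TASK

The dispensing machine needs the black power brick with the silver face: take it out of the blue rack where it stands on end, lay it down flat on the black rubber mat with its silver face up and let go of it, then pick it up again and seat it fully home in the rectangular pocket of the aluminium jig plate, silver face still up. Leave everything else where it is, including the white-and-orange brick in the rack and the round disc in the jig.

Things in the scene. Friction and masses are not known exactly. Their poses are not given: they have to be found in the camera images.
- brick: Black block 60 x 46 x 30 mm, 0.2 kg, one 60 x 46 face silver. Origin: centre of the black 60 x 46 face at the back of the silver one; z points out through the silver face (30 mm away), x along the 60 mm, y along the 46 mm. At the start it stands on end in one of the rack's slots: x down, silver face to the rack's +x side, upper end 68 mm above the table
- spare: Bystander: a brick of the same size and axes, white with an orange face, standing in the other rack slot. Leave it
- rack: Fixed rack, base 85 x 142 x 8 mm, origin at the centre of its underside. Two slots at y = -33 and +33 mm, each for one brick on end, 1.5 mm free all round: blue cheeks 54 mm tall above the base on its -y and +y sides cover the brick's narrow sides; blue lips on its -x and +x sides are only 20 mm tall, so the upper 40 mm of the brick's big faces are free
- nest: Fixed aluminium jig plate 92 x 164 x 28 mm, origin at the centre of its underside. Two pockets 20 mm deep: a rectangular one centred at y = -34 mm, 62 mm along y by 48 mm along x, for the brick (1 mm free all round, mouth chamfered 1.5 mm), and a round one centred at y = +40 mm that holds the disc
- nest_pocket (a point): Centre of the floor of the rectangular pocket, 20 mm below the jig's upper face, 8 mm above the table; axes as the jig's (the pocket's long side runs along y). The seated brick's origin comes here and 10 mm of it stand out of the jig
- disc: Bystander: round red-brown disc, 46 mm across, 24 mm tall, lying in the round pocket of the jig, 4 mm proud. Origin: centre of its underside. Leave it
- mat: Fixed black rubber mat 240 x 200 x 3 mm, bare. Origin: centre of the underside; x along the 240 mm
- mat_top (a point): Centre of the mat's upper face, 3 mm above the table
- driver: Bystander: screwdriver lying on the table
- tape: Bystander: yellow ring, 90 mm across and 24 mm tall, flat on the table. Origin: centre of its underside
- flux: Bystander: amber bottle with white cap, 48 mm across, 110 mm tall, upright. Origin: centre of its underside
- jar: Bystander: white jar with blue lid, 60 mm across, 60 mm tall. Origin: centre of its underside
- tray: Bystander: red open tray 90 x 120 x 30 mm. Origin: centre of its underside
Things that resemble listed ones, but are neither listed nor needed, are in the scene too. What is shaped like the nest but pink or purple is not meant.

How it is judged:
By the outcome, as a careful person would: the job done as asked, in the order asked, and still so for the second after the job is handed in, with the robot touching nothing.
It also fails if it takes over 70 s, if anything falls off the work surface, if the arm or the gripper's body presses on something with over 40 N, if the wrist force passes 120 N, or if a joint passes its speed limit or range.

## Working session

There is one attempt and no reset: what is moved stays moved. The work goes in short steps, Python scripts to look and compute and a tool call to move; the robot and the scene stay as the last step left them, time stands still between calls to the robot, and variables do not carry over. Pictures are saved under pics/ and viewed, and the job is handed in when it is done.

Besides the shell and the picture viewer there is one more tool, called after "Call:" as name([rows], argument=value, ...), one row to a line, values as JSON. servo_tool: Moves the arm, as the interface text tells. Its arguments: {"type":"object","properties":{"motion":{"type":"array","items":{"type":"array","items":{"type":"array","items":{"type":"number"}}}},"gripper":{"type":"number"},"newtons":{"type":"number"}},"required":["motion"]}

```bash
mkdir -p pics; ls
python3 - <<'E'
from workcell import bot
import cv2,pickle,numpy as np
print(bot.get_obs())
for n in ("scene","top"):
    p=bot.camera(n); pickle.dump(p,open(f"pics/{n}0.pkl","wb"))
    cv2.imwrite(f"pics/{n}0.png",p["color"][:,:,::-1])
    print(n,p["fx"],p["fy"],p["cx"],p["cy"],p["R"],p["t"],-np.array(p["R"]).T@p["t"])
    for l in ("brick","rack","nest","mat","disc"):
        print(l,[(np.round(d["rect"]).tolist(),round(d["confidence"],2)) for d in bot.look_for(p,l)])
E
```

```text
pics
{'time': 0.0, 'q': array([-6.48599062e+01,  5.01041499e+00,  1.00361425e+01,  9.50981393e+01,
       -9.49270713e-04,  9.00004674e+01]), 'qd': array([-0.09345648,  0.08943574, -0.09138824, -0.05740936, -0.01313808,
       -0.02046634]), 'joint_efforts': array([-1.07719210e-03, -5.20384991e+01,  4.64810407e+01,  1.61716773e-02,
       -1.24354742e-04,  9.15036580e-08]), 'ee_pos': array([ 0.23357542, -0.49773352,  0.24960473]), 'tcp_rot': array([-1.79927588e+02,  9.49860633e-04,  2.51396276e+01]), 'wrist_force': array([-0.17535279, -0.31839182, -0.13939788]), 'torque': array([ 0.00895881, -0.00203928,  0.00258122]), 'opening': 0.0851826299009133}
scene 526.9928564756606 526.9928564756606 331.9413822454059 238.67052908489717 [[ 0.84310087  0.53774175  0.00383796]
 [ 0.33321995 -0.51681214 -0.78858714]
 [-0.42207273  0.66613739 -0.61491105]] [-0.46008027 -0.13552383  1.49133617] [ 1.06250564 -0.81607077  0.81193251]
brick [([242.0, 286.0, 24.0, 32.0], 0.86), ([264.0, 225.0, 123.0, 81.0], 0.7)]
rack [([214.0, 299.0, 69.0, 59.0], 0.76)]
nest [([286.0, 153.0, 52.0, 39.0], 0.92), ([165.0, 244.0, 68.0, 60.0], 0.8), ([242.0, 283.0, 23.0, 33.0], 0.43)]
mat [([261.0, 223.0, 129.0, 80.0], 0.96)]
disc [([370.0, 172.0, 16.0, 13.0], 0.59)]
top 563.1685495724025 563.1685495724025 319.4131848046669 238.9016200062792 [[-0.02086835 -0.99962062  0.01797559]
 [-0.99372096  0.01876168 -0.11030254]
 [ 0.10992344 -0.02016455 -0.99373549]] [0.0029302  0.53643465 1.18084111] [0.40332538 0.0166758  1.23256116]
brick [([421.0, 236.0, 24.0, 16.0], 0.82), ([408.0, 220.0, 70.0, 49.0], 0.7)]
rack [([407.0, 220.0, 69.0, 48.0], 0.59)]
nest [([134.0, 232.0, 86.0, 59.0], 0.8), ([375.0, 295.0, 90.0, 76.0], 0.78), ([140.0, 328.0, 83.0, 52.0], 0.62)]
mat [([277.0, 186.0, 97.0, 108.0], 0.72)]
disc [([147.0, 254.0, 20.0, 22.0], 0.91), ([454.0, 231.0, 22.0, 17.0], 0.24)]
```

View pics/scene0.png

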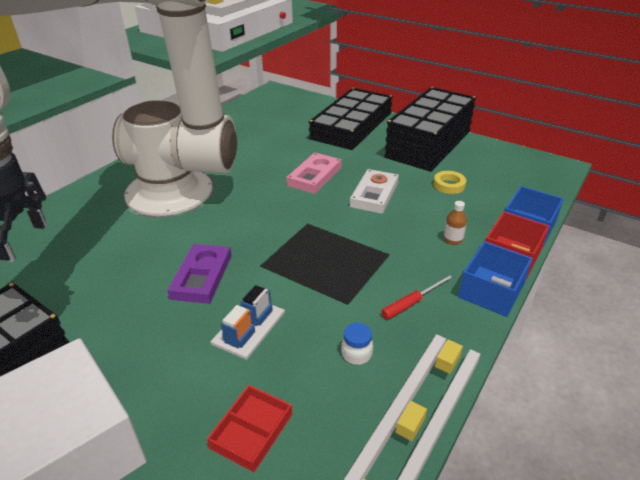

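View pics/top0.png

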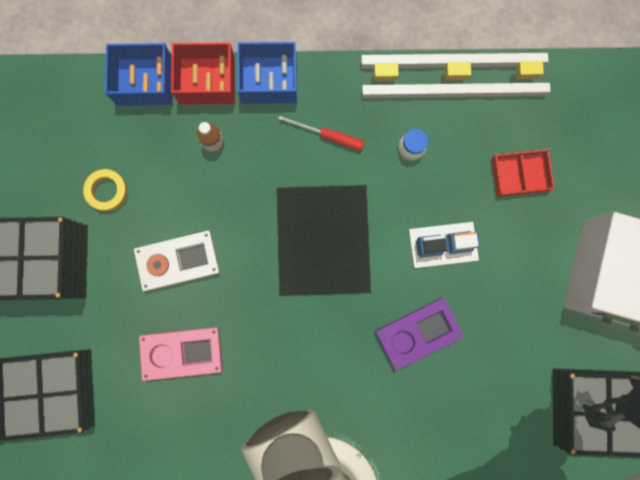

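Candidates: the black brick with silver face is at scene (258,303) / top (432,244). The white and orange one is at top (463,241). The aluminium jig is at top (176,261), and the pink and purple look-alikes are excluded. I'll confirm with crops.

Run:
```python
import cv2,numpy as np
s=cv2.imread("pics/scene0.png");t=cv2.imread("pics/top0.png")
a=cv2.resize(s[280:360,205:295],(400,356),interpolation=3)
b=cv2.resize(t[215:275,400:490],(400,267),interpolation=3)
c=cv2.resize(t[225:297,128:224],(400,300),interpolation=3)
d=cv2.resize(s[165:215,345:405],(400,300),interpolation=3)
im=np.zeros((600,800,3),np.uint8)
im[:300,:400]=a[:300];im[:267,400:]=b;im[300:,:400]=d;im[300:,400:]=c
cv2.imwrite("pics/crop0.png",im)
```

```text
(no output)
```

View pics/crop0.png

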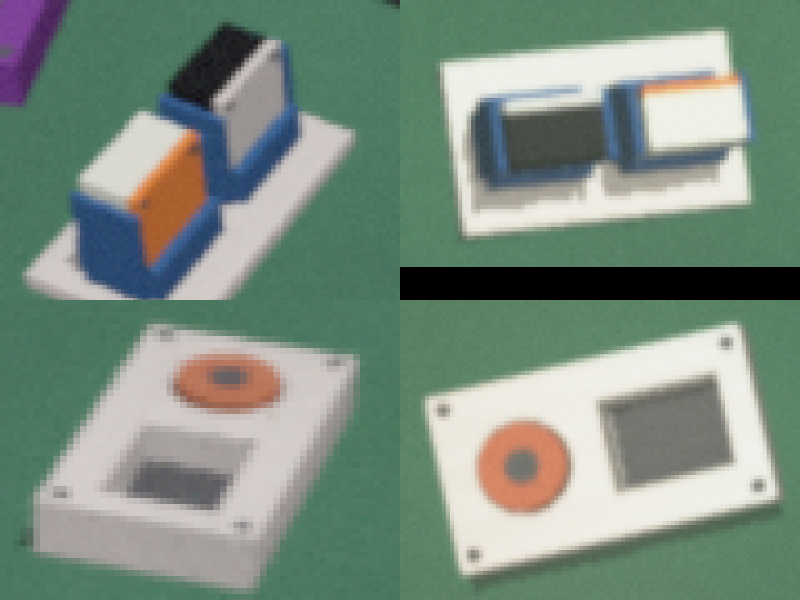

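The crops confirm it. The black brick, with its silver face towards the camera and so to +x, is in the left (+y) rack slot. The white jig holds the red-brown disc. Next I'll fit poses by corners and check them with wireframe overlays in both views.

```bash
cat > h.py <<'E'
import cv2,pickle,numpy as np
from scipy.optimize import least_squares
def load(n): return pickle.load(open(f"pics/{n}.pkl","rb"))
def proj(p,X):
    X=np.atleast_2d(X); c=X@np.array(p["R"]).T+np.array(p["t"])
    return np.c_[p["fx"]*c[:,0]/c[:,2]+p["cx"],p["fy"]*c[:,1]/c[:,2]+p["cy"]]
def ray(p,uv,z):
    R=np.array(p["R"]);C=-R.T@np.array(p["t"])
    d=np.array([(uv[0]-p["cx"])/p["fx"],(uv[1]-p["cy"])/p["fy"],1])@R
    return C+d*(z-C[2])/d[2]
def frame(x,y,yaw,z=0):
    c,s=np.cos(yaw),np.sin(yaw)
    return lambda P:np.asarray(P,float)@np.array([[c,s,0],[-s,c,0],[0,0,1]])+[x,y,z]
def rectw(p,z,c,r,s=0.0005):
    # orthorectified patch: row -> -x, col -> -y, centre c, half r
    n=int(2*r/s); w=np.array([[c[0]+r,c[1]+r],[c[0]+r,c[1]-r],[c[0]-r,c[1]-r],[c[0]-r,c[1]+r]])
    src=proj(p,np.c_[w,np.full(4,z)]).astype(np.float32)
    dst=np.array([[0,0],[n,0],[n,n],[0,n]],np.float32)-0.5
    return cv2.warpPerspective(p["color"],cv2.getPerspectiveTransform(src,dst),(n,n),flags=2)
def box(lx,ly,z0,z1,cx=0,cy=0):
    return [np.array([[cx+a*lx/2,cy+b*ly/2,z] for a,b in ((-1,-1),(1,-1),(1,1),(-1,1))]) for z in (z0,z1)]
def draw(img,p,f,loops,col,s,off):
    for L in loops:
        q=((proj(p,f(L))-off+0.5)*s-0.5)
        cv2.polylines(img,[np.round(q*16).astype(int)],True,col,1,cv2.LINE_AA,4)
E
python3 - <<'E'
from h import *
t=load("top0")
def pick(pts,s,off): return [((u+.5)/s-.5+off[0],(v+.5)/s-.5+off[1]) for u,v in pts]
for nm,uv,z,lx,ly in (("rack",pick([(41,63),(325,31),(350,203),(63,237)],400/90,(400,215)),.008,.085,.142),
                      ("nest",pick([(26,98),(340,23),(379,198),(63,275)],400/96,(128,225)),.028,.092,.164)):
    W=np.array([ray(t,u,z) for u in uv])
    print(nm,"edges",[round(float(np.linalg.norm(W[i]-W[(i+1)%4])),4) for i in range(4)],W.mean(0).round(4))
    L=np.array([[lx/2,ly/2,z],[lx/2,-ly/2,z],[-lx/2,-ly/2,z],[-lx/2,ly/2,z]])
    r=least_squares(lambda v:(proj(t,frame(*v)(L))-uv).ravel(),[*W.mean(0)[:2],0])
    print(r.x.round(4),np.degrees(r.x[2]).round(2),r.fun.round(1))
W=np.array([ray(t,u,.003) for u in [(278,187),(366,186),(370,294),(279,295)]]);print("mat",W.mean(0),[np.linalg.norm(W[i]-W[(i+1)%4]).round(3) for i in range(4)],W.round(3))
E
```

```text
rack edges [0.1426, 0.0861, 0.1432, 0.0866] [ 0.5211 -0.2802  0.008 ]
[ 0.5211 -0.2802  0.0942] 5.4 [ 0.1  0.3 -0.2  0.3 -0.2 -0.2  0.3 -0.4]
nest edges [0.1643, 0.0928, 0.1642, 0.093] [0.4967 0.2988 0.028 ]
[0.4967 0.2988 0.2194] 12.57 [ 0.1  0.2 -0.1  0.2 -0.  -0.1  0.  -0.3]
mat [ 0.53690807 -0.01677749  0.003     ] [np.float64(0.195), np.float64(0.239), np.float64(0.198), np.float64(0.238)] [[ 0.657  0.081  0.003]
 [ 0.656 -0.114  0.003]
 [ 0.417 -0.116  0.003]
 [ 0.419  0.082  0.003]]
```

```bash
cat > ov.py <<'E'
from h import *
def ov(out,rack,nest,T="top0",S="scene0"):
    im=np.zeros((600,800,3),np.uint8)
    R=frame(*rack);N=frame(*nest)
    rl=box(.085,.142,0,.008)+box(.030,.046,.008,.068,0,.033)+box(.030,.046,.008,.068,0,-.033)
    nl=box(.092,.164,0,.028)+box(.051,.065,.028,.028,0,-.034)[:1]+box(.048,.062,.008,.008,0,-.034)[:1]
    for p,f,l,off,s,o in ((load(S),R,rl,(205,280),400/90,(0,0)),(load(T),R,rl,(400,215),400/90,(0,400)),
        (load(S),N,nl,(345,165),400/60,(300,0)),(load(T),N,nl,(128,225),400/96,(300,400))):
        w,h=400/s,300/s
        c=p["color"][off[1]:int(off[1]+h+.5),off[0]:int(off[0]+w+.5),::-1]
        c=np.ascontiguousarray(cv2.resize(c,None,fx=s,fy=s,interpolation=3)[:300,:400])
        draw(c,p,f,l,(255,0,255),s,np.array(off))
        im[o[0]:o[0]+c.shape[0],o[1]:o[1]+c.shape[1]]=c
    cv2.imwrite(out,im)
E
python3 -c "
from ov import *
ov('pics/ov0.png',(.5211,-.2802,.0942),(.4967,.2988,.2194))"
```

```text
(no output)
```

View pics/ov0.png

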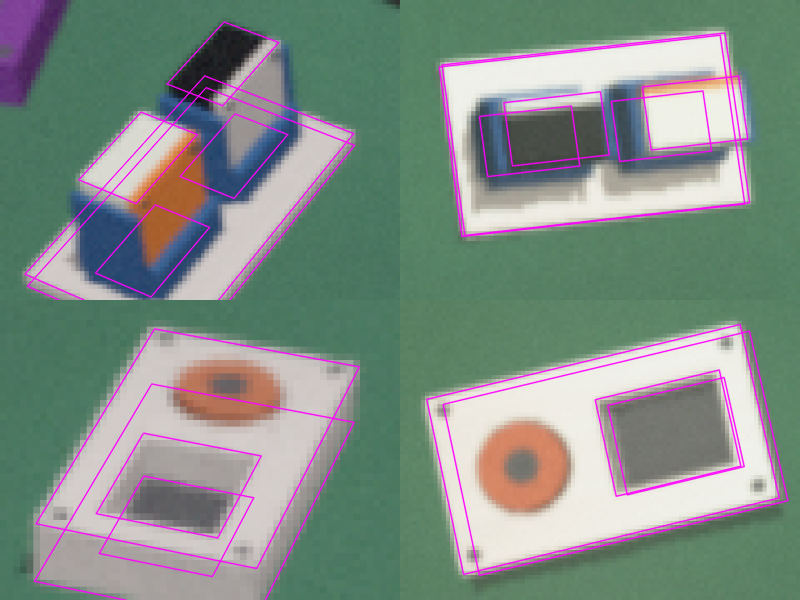

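```bash
cat > pl.py <<'E'
import numpy as np,json
from scipy.spatial.transform import Rotation as Ro
from workcell import bot
def cur():
    o=bot.get_obs(); return o["ee_pos"],Ro.from_euler("xyz",o["tcp_rot"],degrees=True),o
def plan(tp,tR,n,start=None,show=True):
    p,R,o=cur()
    if start: p,R=start
    tp=np.array(tp,float); rv=(R.inv()*tR).as_rotvec(); P,Q=p,R; rows=[]
    for k in range(1,n+1):
        s=k/n; s=(s+ (3*s*s-2*s**3))/2 if n>3 else s
        Pn=p+(tp-p)*s; Rn=R*Ro.from_rotvec(rv*s)
        d=np.r_[(Q.inv().apply(Pn-P))*1000,(Q.inv()*Rn).as_rotvec()]
        d=np.r_[d[:3].round(1),d[3:].round(3)]; rows.append((d+0.).tolist())
        P=P+Q.apply(d[:3]/1000); Q=Q*Ro.from_rotvec(d[3:])
    if show:
        print("t %.2f p %s rpy %s q %s F %s open %.1f"%(o["time"],o["ee_pos"].round(4),o["tcp_rot"].round(1),o["q"].round(1),o["wrist_force"].round(1),o["opening"]*1e3))
        M=np.array(rows); print("max mm %.1f deg %.1f"%(np.linalg.norm(M[:,:3],axis=1).max(),np.degrees(np.linalg.norm(M[:,3:],axis=1).max())))
        for i in range(0,n,5): print(json.dumps([rows[i:i+5]],separators=(",",":")))
    return P,Q
def down(yaw): return Ro.from_euler("xyz",[180,0,yaw],degrees=True)
E
python3 - <<'E'
from pl import *
s=plan([.518,-.2473,.19],down(95.4),15)
E
```

```text
t 0.60 p [ 0.2337 -0.4979  0.2503] rpy [180.    0.   25.1] q [-64.9   5.   10.1  95.1  -0.   90. ] F [ 0.3 -0.8 -0.7] open 85.3
max mm 32.0 deg 5.8
[[[14.4,-4.2,2.4,0.0,0.0,-0.049],[18.9,-4.5,3.1,0.0,0.0,-0.063],[22.8,-4.0,3.7,0.0,0.0,-0.074],[26.1,-2.5,4.1,0.0,0.0,-0.085],[28.5,-0.4,4.6,0.0,0.0,-0.092]]]
[[[30.1,2.4,4.8,0.0,0.0,-0.098],[30.7,5.5,4.9,0.0,0.0,-0.101],[30.4,8.7,5.0,0.0,0.0,-0.102],[29.0,11.6,5.0,0.0,0.0,-0.101],[26.7,14.0,4.8,0.0,0.0,-0.098]]]
[[[23.9,15.6,4.6,0.0,0.0,-0.092],[20.5,16.3,4.1,0.0,0.0,-0.085],[16.8,15.9,3.7,0.0,0.0,-0.075],[13.1,14.3,3.1,0.0,0.0,-0.063],[9.4,11.8,2.4,0.0,0.0,-0.048]]]
```

Call:
servo_tool([
  [[14.4, -4.2, 2.4, 0, 0, -0.049], [18.9, -4.5, 3.1, 0, 0, -0.063], [22.8, -4.0, 3.7, 0, 0, -0.074], [26.1, -2.5, 4.1, 0, 0, -0.085], [28.5, -0.4, 4.6, 0, 0, -0.092]],
], gripper=85, newtons=40)

```text
time: 1.1
ee_pos: [0.3189, -0.4225, 0.2322]
tcp_rot: [180.0, -0.0, 46.2]
wrist_force: [0.0, -0.1, 0.3]
opening: 0.0852
```

Call:
servo_tool([
  [[30.1, 2.4, 4.8, 0, 0, -0.098], [30.7, 5.5, 4.9, 0, 0, -0.101], [30.4, 8.7, 5.0, 0, 0, -0.102], [29.0, 11.6, 5.0, 0, 0, -0.101], [26.7, 14.0, 4.8, 0, 0, -0.098]],
])

```text
time: 1.6
ee_pos: [0.4349, -0.3198, 0.2076]
tcp_rot: [180.0, -0.0, 75.0]
wrist_force: [-0.6, -0.3, -0.6]
opening: 0.0853
```

Call:
servo_tool([
  [[23.9, 15.6, 4.6, 0, 0, -0.092], [20.5, 16.3, 4.1, 0, 0, -0.085], [16.8, 15.9, 3.7, 0, 0, -0.075], [13.1, 14.3, 3.1, 0, 0, -0.063], [9.4, 11.8, 2.4, 0, 0, -0.048]],
])

```text
time: 2.1
ee_pos: [0.519, -0.2456, 0.1896]
tcp_rot: [-180.0, -0.0, 95.7]
wrist_force: [-0.2, 0.4, 0.3]
opening: 0.0851
```

Run:
```python
from pl import *
s=plan([.518,-.2473,.05],down(95.4),10)
import cv2,pickle
for n in ("scene","top"):
    p=bot.camera(n); pickle.dump(p,open(f"pics/{n}1.pkl","wb")); cv2.imwrite(f"pics/{n}1.png",p["color"][:,:,::-1])
a=cv2.imread("pics/scene1.png")[200:400,150:400];b=cv2.imread("pics/top1.png")[170:320,380:520]
im=np.zeros((600,800,3),np.uint8);im[:320,:400]=cv2.resize(a,(400,320));im[:429,400:]=cv2.resize(b,(400,429));cv2.imwrite("pics/c1.png",im)
```

```text
t 2.10 p [ 0.519  -0.2456  0.1896] rpy [-180.    -0.    95.7] q [-25.3   7.5   6.1  88.6   0.   59. ] F [-0.2  0.4  0.3] open 85.1
max mm 17.3 deg 0.1
[[[-0.1,-0.1,8.9,0.0,0.0,0.0],[-0.1,-0.1,12.3,0.0,0.0,0.001],[-0.2,-0.1,14.8,0.0,0.0,0.0],[-0.2,-0.1,16.5,0.0,0.0,0.001],[-0.2,-0.2,17.3,0.0,0.0,0.0]]]
[[[-0.2,-0.1,17.3,0.0,0.0,0.001],[-0.2,-0.1,16.5,0.0,0.0,0.001],[-0.2,-0.1,14.8,0.0,0.0,0.0],[-0.1,-0.1,12.3,0.0,0.0,0.001],[-0.1,-0.1,8.9,0.0,0.0,0.0]]]
```

View pics/c1.png

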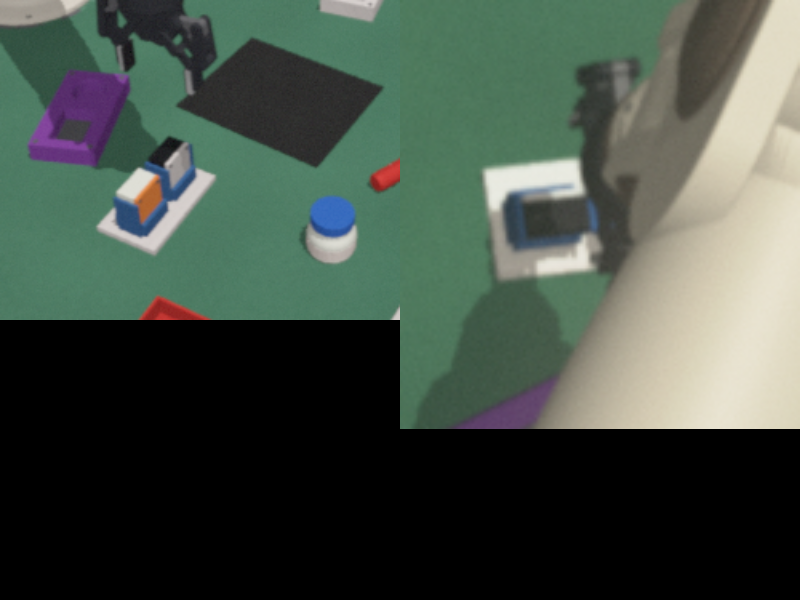

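The jaws are above the black brick in the left slot. The look agrees with the fit, so I descend.

Call:
servo_tool([
  [[-0.8, -0.8, 9, 0, 0, 0.002], [-0.8, -0.4, 13, 0, 0, 0.002], [-0.1, 0, 15, 0, 0, 0.001], [0, 0, 17, 0, 0, 0], [0, 0, 17, 0, 0, 0]],
])

```text
time: 2.7
ee_pos: [0.5162, -0.2495, 0.1171]
tcp_rot: [-180.0, -0.0, 95.0]
wrist_force: [1.1, 0.3, 0.1]
opening: 0.0851
```

Run:
```python
from pl import *
s=plan([.518,-.2473,.05],down(95.4),6)
import cv2,pickle
p=bot.camera("scene"); cv2.imwrite("pics/c2.png",cv2.resize(p["color"][220:360,190:310,::-1],(600,700))[:600])
```

```text
t 2.70 p [ 0.5162 -0.2495  0.1171] rpy [-180.   -0.   95.] q [-25.8   7.7  -1.7  80.7   0.   59.2] F [1.1 0.3 0.1] open 85.1
max mm 13.7 deg 0.1
[[[0.2,0.2,8.1,0.0,0.0,-0.001],[0.4,0.4,11.8,0.0,0.0,-0.001],[0.4,0.4,13.6,0.0,0.0,-0.001],[0.4,0.4,13.7,-0.001,0.0,-0.002],[0.4,0.4,11.8,0.0,0.0,-0.001]]]
[[[0.2,0.2,8.1,0.0,0.0,-0.001]]]
```

View pics/c2.png

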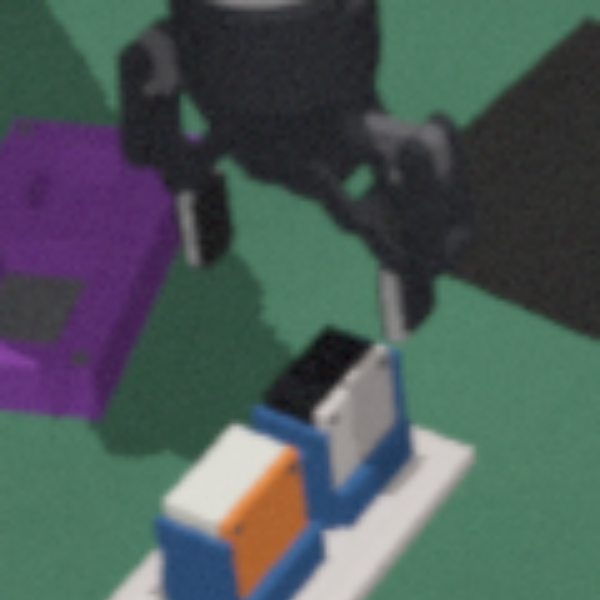

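Call:
servo_tool([
  [[0.8, 0.6, 13, 0, 0, -0.003], [0.9, 0.6, 15, 0, 0, -0.002], [0, 0, 15, 0, 0, 0], [0, 0, 12, 0, 0, 0], [0, 0, 8, 0, 0, 0]],
])

```text
time: 3.25
ee_pos: [0.5177, -0.2471, 0.0545]
tcp_rot: [-179.9, -0.0, 95.4]
wrist_force: [-0.3, 0.6, 0.6]
opening: 0.0846
```

Call:
servo_tool([
  [[0, 0, 5, 0, 0, 0], [0, 0, 1, 0, 0, 0], [0, 0, 0, 0, 0, 0]],
])

```text
time: 3.55
ee_pos: [0.5183, -0.2474, 0.0502]
tcp_rot: [180.0, 0.0, 95.4]
wrist_force: [-0.5, 0.6, -0.4]
opening: 0.085
```

Call:
servo_tool([
  [[0, 0, 0, 0, 0, 0], [0, 0, 0, 0, 0, 0], [0, 0, 0, 0, 0, 0], [0, 0, 0, 0, 0, 0], [0, 0, 0, 0, 0, 0]],
], gripper=20, newtons=40)

```text
time: 4.05
ee_pos: [0.5183, -0.2475, 0.0503]
tcp_rot: [180.0, 0.0, 95.4]
wrist_force: [-0.0, -0.5, 1.1]
opening: 0.0295
```

Call:
servo_tool([
  [[0, 0, 0, 0, 0, 0], [0, 0, 0, 0, 0, 0], [0, 0, 0, 0, 0, 0]],
])

```text
time: 4.35
ee_pos: [0.5183, -0.2474, 0.0503]
tcp_rot: [180.0, 0.0, 95.4]
wrist_force: [1.3, -0.3, 3.6]
opening: 0.0298
```

Call:
servo_tool([
  [[0, 0, -4, 0, 0, 0], [0, 0, -10, 0, 0, 0], [0, 0, -18, 0, 0, 0], [0, 0, -24, 0, 0, 0], [0, 0, -24, 0, 0, 0]],
])

```text
time: 4.85
ee_pos: [0.5177, -0.2472, 0.131]
tcp_rot: [-180.0, -0.0, 95.4]
wrist_force: [0.8, -0.3, -0.9]
opening: 0.0296
```

Call:
servo_tool([
  [[0, 0, -15, 0, 0, 0], [0, 0, -5, 0, 0, 0], [0, 0, 0, 0, 0, 0]],
])

```text
time: 5.15
ee_pos: [0.5182, -0.2474, 0.1503]
tcp_rot: [180.0, 0.0, 95.4]
wrist_force: [-0.2, -0.2, -1.8]
opening: 0.0296
```

Run:
```python
from pl import *
print(bot.get_obs()["q"].round(1))
s=plan([.53,-.02,.12],down(95.4-180+15),22)
import cv2,pickle
p=bot.camera("scene"); cv2.imwrite("pics/c3.png",cv2.resize(p["color"][200:360,190:350,::-1],(600,600)))
```

```text
[-25.5   7.4   1.7  84.2   0.   59.1]
t 5.15 p [ 0.5182 -0.2474  0.1503] rpy [180.    0.   95.4] q [-25.5   7.4   1.7  84.2   0.   59.1] F [-0.2 -0.2 -1.8] open 29.6
max mm 13.0 deg 9.4
[[[5.8,0.9,0.8,0.0,0.0,0.074],[7.1,0.5,0.9,0.0,0.0,0.09],[8.3,-0.2,1.1,0.0,0.0,0.105],[9.3,-1.1,1.3,0.0,0.0,0.118],[9.9,-2.5,1.3,0.0,0.0,0.13]]]
[[[10.2,-4.0,1.5,0.0,0.0,0.139],[10.2,-5.7,1.5,0.0,0.0,0.147],[9.6,-7.4,1.6,0.0,0.0,0.153],[8.7,-9.1,1.7,0.0,0.0,0.159],[7.2,-10.5,1.7,0.0,0.0,0.161]]]
[[[5.5,-11.7,1.7,0.0,0.0,0.164],[3.5,-12.4,1.7,0.0,0.0,0.163],[1.5,-12.7,1.7,0.0,0.0,0.162],[-0.6,-12.5,1.7,0.0,0.0,0.158],[-2.5,-11.9,1.6,0.0,0.0,0.154]]]
[[[-4.1,-10.9,1.6,0.0,-0.001,0.147],[-5.4,-9.6,1.4,0.0,0.0,0.139],[-6.1,-8.2,1.4,0.0,0.0,0.129],[-6.6,-6.6,1.2,0.0,0.0,0.118],[-6.4,-5.2,1.1,0.0,0.0,0.105]]]
[[[-6.0,-3.9,1.0,0.0,0.0,0.09],[-5.2,-2.7,0.8,0.0,0.0,0.075]]]
```

View pics/c3.png

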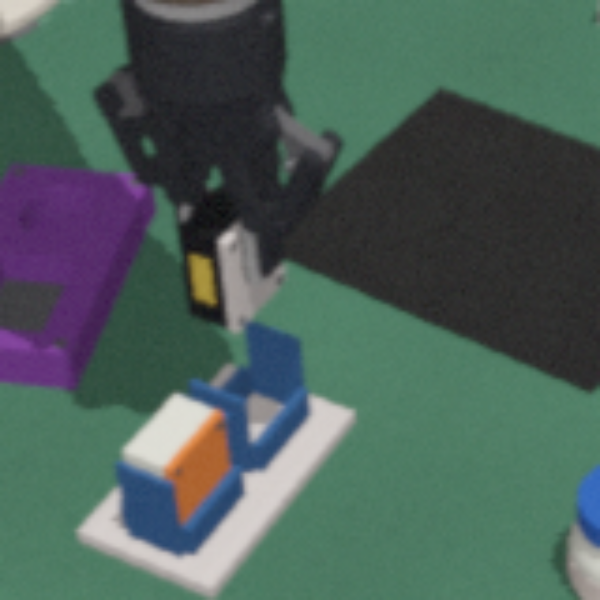

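Run:
```python
from pl import *
s=plan([.52,-.02,.10],down(250),25)
```

```text
t 5.20 p [ 0.5179 -0.2473  0.1493] rpy [-180.    -0.    95.4] q [-25.5   7.4   1.6  84.2  -0.   59.1] F [ 0.2  0.1 -3. ] open 29.6
max mm 11.6 deg 7.7
[[[5.0,0.5,1.1,0.0,0.0,-0.06],[6.0,1.0,1.3,0.0,0.0,-0.072],[6.8,1.6,1.5,0.0,0.0,-0.084],[7.5,2.5,1.7,0.0,0.0,-0.092],[7.8,3.4,1.9,0.0,0.0,-0.102]]]
[[[8.1,4.6,2.0,0.0,0.0,-0.11],[7.9,5.7,2.1,0.0,0.0,-0.116],[7.6,6.9,2.3,0.0,0.0,-0.122],[6.9,8.1,2.3,0.0,0.0,-0.126],[6.1,9.1,2.4,0.0,0.0,-0.131]]]
[[[4.9,10.1,2.4,0.0,0.0,-0.132],[3.5,10.7,2.5,0.0,0.0,-0.135],[2.1,11.2,2.4,0.0,0.0,-0.135],[0.6,11.3,2.5,0.0,0.0,-0.134],[-0.9,11.1,2.4,0.001,0.0,-0.133]]]
[[[-2.4,10.8,2.4,0.0,0.0,-0.13],[-3.6,10.0,2.3,0.0,0.0,-0.127],[-4.7,9.1,2.2,0.0,-0.001,-0.122],[-5.5,8.1,2.1,0.0,0.0,-0.116],[-6.0,7.0,2.0,0.0,0.0,-0.109]]]
[[[-6.3,5.9,1.9,0.0,0.0,-0.102],[-6.2,4.7,1.7,0.0,0.0,-0.093],[-6.0,3.7,1.5,0.0,0.0,-0.083],[-5.4,2.7,1.3,0.0,0.0,-0.072],[-4.6,2.0,1.1,0.0,0.0,-0.061]]]
```

Call:
servo_tool([
  [[5.0, 0.5, 1.1, 0, 0, -0.06], [6.0, 1.0, 1.3, 0, 0, -0.072], [6.8, 1.6, 1.5, 0, 0, -0.084], [7.5, 2.5, 1.7, 0, 0, -0.092], [7.8, 3.4, 1.9, 0, 0, -0.102]],
])

```text
time: 5.7
ee_pos: [0.5178, -0.2124, 0.1408]
tcp_rot: [-179.9, -0.1, 119.1]
wrist_force: [-1.0, 0.4, -2.0]
opening: 0.0293
```

Call:
servo_tool([
  [[8.1, 4.6, 2.0, 0, 0, -0.11], [7.9, 5.7, 2.1, 0, 0, -0.116], [7.6, 6.9, 2.3, 0, 0, -0.122], [6.9, 8.1, 2.3, 0, 0, -0.126], [6.1, 9.1, 2.4, 0, 0, -0.131]],
])

```text
time: 6.2
ee_pos: [0.5182, -0.1613, 0.1297]
tcp_rot: [-180.0, -0.1, 153.8]
wrist_force: [-0.8, 0.1, -0.8]
opening: 0.0296
```

Call:
servo_tool([
  [[4.9, 10.1, 2.4, 0, 0, -0.132], [3.5, 10.7, 2.5, 0, 0, -0.135], [2.1, 11.2, 2.4, 0, 0, -0.135], [0.6, 11.3, 2.5, 0, 0, -0.134], [-0.9, 11.1, 2.4, 0, 0, -0.133]],
])

```text
time: 6.7
ee_pos: [0.5186, -0.105, 0.1175]
tcp_rot: [179.9, -0.1, -167.8]
wrist_force: [1.0, 1.0, -1.4]
opening: 0.0297
```

Call:
servo_tool([
  [[-2.4, 10.8, 2.4, 0, 0, -0.13], [-3.6, 10.0, 2.3, 0, 0, -0.127], [-4.7, 9.1, 2.2, 0, 0, -0.122], [-5.5, 8.1, 2.1, 0, 0, -0.116], [-6.0, 7.0, 2.0, 0, 0, -0.109]],
])

```text
time: 7.2
ee_pos: [0.5191, -0.0541, 0.1065]
tcp_rot: [179.9, -0.1, -133.2]
wrist_force: [-0.7, -0.3, -2.3]
opening: 0.0296
```

Call:
servo_tool([
  [[-6.3, 5.9, 1.9, 0, 0, -0.102], [-6.2, 4.7, 1.7, 0, 0, -0.093], [-6.0, 3.7, 1.5, 0, 0, -0.083], [-5.4, 2.7, 1.3, 0, 0, -0.072], [-4.6, 2.0, 1.1, 0, 0, -0.061]],
])

```text
time: 7.7
ee_pos: [0.5194, -0.0197, 0.099]
tcp_rot: [179.9, -0.0, -109.8]
wrist_force: [-0.5, 0.3, -1.9]
opening: 0.0297
```

Call:
servo_tool([
  [[0, 0, 10, 0, 0, 0], [0, 0, 15, 0, 0, 0], [0, 0, 12, 0, 0, 0], [0, 0, 7, 0, 0, 0], [0, 0, 3, 0, 0, 0]],
])

```text
time: 8.2
ee_pos: [0.5194, -0.0203, 0.0522]
tcp_rot: [179.9, -0.0, -110.0]
wrist_force: [0.2, 0.2, -1.6]
opening: 0.0294
```

Run:
```python
from pl import *
o=bot.get_obs();print(o)
import cv2,pickle
p=bot.camera("scene"); cv2.imwrite("pics/c4.png",cv2.resize(p["color"][180:340,230:390,::-1],(600,600)))
```

```text
{'time': 8.2, 'q': array([-2.23646962e+00,  1.91569486e+00, -1.51128657e+01,  7.30872544e+01,
       -6.82200243e-05, -7.22211432e+01]), 'qd': array([-0.02523567,  0.31243909, -1.05347387, -2.64726762,  0.07255168,
       -0.17258989]), 'joint_efforts': array([ 1.12958116e-02, -4.84167445e+01,  4.62227476e+01, -7.54078338e-02,
       -9.56696240e-04,  1.07546200e-02]), 'ee_pos': array([ 0.51944522, -0.02028652,  0.05215365]), 'tcp_rot': array([ 1.79889737e+02, -3.54283347e-02, -1.10015292e+02]), 'wrist_force': array([ 0.1993367 ,  0.22552888, -1.56699354]), 'torque': array([-0.0399186 ,  0.01204701, -0.01448947]), 'opening': 0.02940572632820011}
```

View pics/c4.png

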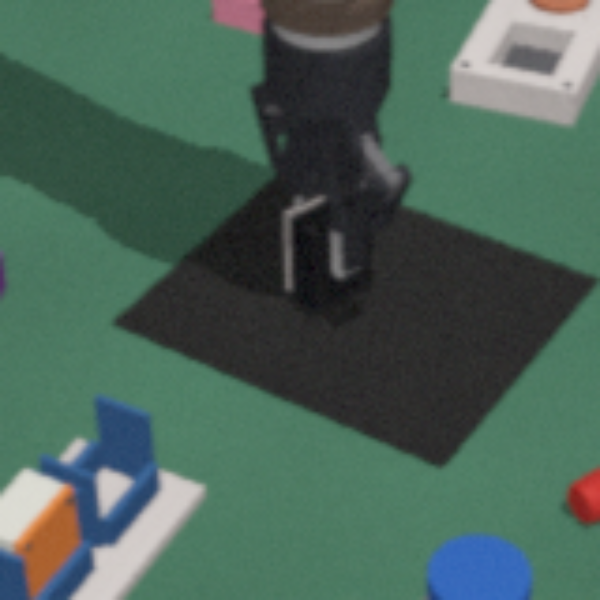

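Call:
servo_tool([
  [[0, 0, 3, 0, 0, 0], [0, 0, 2, 0, 0, 0], [0, 0, 1, 0, 0, 0], [0, 0, 0, 0, 0, 0]],
])

```text
time: 8.65
ee_pos: [0.5203, -0.0201, 0.0478]
tcp_rot: [-180.0, 0.0, -110.0]
wrist_force: [0.3, -0.4, -1.3]
opening: 0.0295
```

Call:
servo_tool([
  [[0, 0, 0.5, 0, 0, 0], [0, 0, 0.5, 0, 0, 0], [0, 0, 0, 0, 0, 0]],
])

```text
time: 8.95
ee_pos: [0.5202, -0.0201, 0.0467]
tcp_rot: [-180.0, -0.0, -110.0]
wrist_force: [0.3, 0.2, -1.8]
opening: 0.0295
```

Call:
servo_tool([
  [[0, 0, 0.5, 0, 0, 0], [0, 0, 0.5, 0, 0, 0], [0, 0, 0, 0, 0, 0]],
])

```text
time: 9.25
ee_pos: [0.5202, -0.0201, 0.0456]
tcp_rot: [180.0, -0.0, -110.0]
wrist_force: [0.1, 0.1, -0.8]
opening: 0.0292
```

Call:
servo_tool([
  [[0, 0, 0.4, 0, 0, 0], [0, 0, 0.3, 0, 0, 0], [0, 0, 0, 0, 0, 0]],
])

```text
time: 9.55
ee_pos: [0.5202, -0.0201, 0.0453]
tcp_rot: [-180.0, 0.0, -110.0]
wrist_force: [-0.7, 0.4, 3.4]
opening: 0.0296
```

Call:
servo_tool([
  [[0, 0, 0, 0, 0, 0], [0, 0, 0, 0, 0, 0], [0, 0, 0, 0, 0, 0], [0, 0, 0, 0, 0, 0], [0, 0, 0, 0, 0, 0]],
], gripper=85)

```text
time: 10.05
ee_pos: [0.5202, -0.0201, 0.0449]
tcp_rot: [180.0, -0.0, -110.0]
wrist_force: [-0.2, -0.1, -0.1]
opening: 0.0846
```

Call:
servo_tool([
  [[0, 0, -8, 0, 0, 0], [0, 0, -25, 0, 0, 0], [0, 0, -35, 0, 0, 0], [0, 0, -35, 0, 0, 0], [0, 0, -25, 0, 0, 0]],
])

```text
time: 10.55
ee_pos: [0.5205, -0.0201, 0.1761]
tcp_rot: [-179.9, 0.0, -110.0]
wrist_force: [1.4, 0.1, -0.2]
opening: 0.0851
```

Run:
```python
from pl import *
o=bot.get_obs();print(o["q"].round(1),o["ee_pos"])
import cv2,pickle
p=bot.camera("scene"); pickle.dump(p,open("pics/scene5.pkl","wb"));cv2.imwrite("pics/c5.png",cv2.resize(p["color"][180:340,230:390,::-1],(600,600)))
# tilted pose: tool z = outward 45deg at azimuth th, tool y = horizontal
th=np.radians(-20); h=np.array([np.cos(th),np.sin(th),0]); t=np.array([-h[1],h[0],0])
z=(h+[0,0,-1])/np.sqrt(2)
for sgn in(1,-1):
    y=sgn*t; x=np.cross(y,z); R=Ro.from_matrix(np.c_[x,y,z]); print(sgn,R.as_euler("xyz",degrees=True).round(1),(cur()[1].inv()*R).as_rotvec(degrees=True).round(1))
```

```text
[ -2.2  -0.   -3.3  86.6   0.  -72.2] [ 0.52054953 -0.02012929  0.17610505]
1 [180.  45. 160.] [ 35.  -34.8  85. ]
-1 [180. -45. -20.] [ 34.8  35.  -85. ]
```

View pics/c5.png

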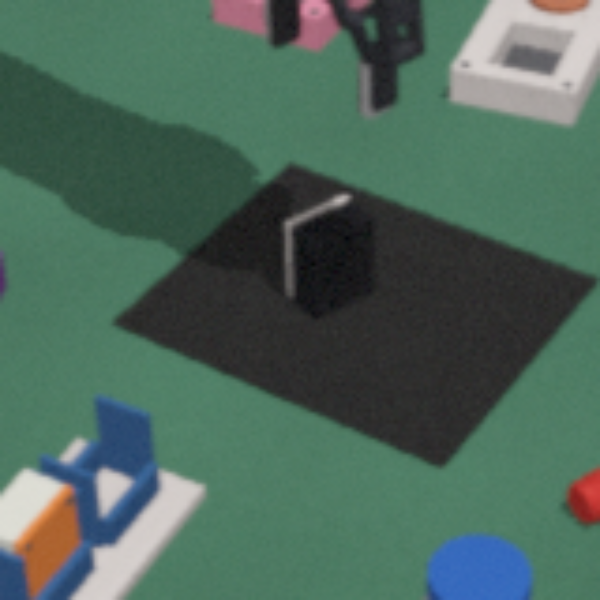

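```bash
cat >> pl.py <<'E'
def tilt(thdeg,sgn=1,e=45):
    th=np.radians(thdeg); h=np.array([np.cos(th),np.sin(th),0]); t=np.array([-h[1],h[0],0])
    z=h*np.cos(np.radians(e))-np.array([0,0,np.sin(np.radians(e))]); y=sgn*t
    return Ro.from_matrix(np.c_[np.cross(y,z),y,z])
E
python3 - <<'E'
from pl import *
com=np.array([.5202,-.0201,.033]);R=tilt(-20);d=R.as_matrix()[:,2]
s=plan(com-.113*d,R,16,start=(np.array([.5202,-.0201,.173]),down(-110)))
E
```

```text
t 10.60 p [ 0.5216 -0.0202  0.1798] rpy [-1.796e+02  1.000e-01 -1.100e+02] q [ -2.2  -0.1  -3.   86.7   0.  -72.2] F [-1.   0.2  2.7] open 85.2
max mm 7.8 deg 7.7
[[[0.0,2.9,2.2,0.023,-0.023,0.055],[0.3,3.9,2.8,0.029,-0.029,0.069],[0.7,4.6,3.1,0.034,-0.034,0.083],[1.4,5.2,3.3,0.039,-0.039,0.094],[2.1,5.6,3.3,0.042,-0.042,0.102]]]
[[[3.1,5.9,3.1,0.045,-0.045,0.109],[4.0,5.9,2.9,0.047,-0.047,0.114],[4.8,5.6,2.4,0.048,-0.048,0.115],[5.6,5.1,1.9,0.048,-0.048,0.115],[6.0,4.4,1.4,0.047,-0.047,0.114]]]
[[[6.4,3.6,0.8,0.045,-0.045,0.109],[6.3,2.8,0.4,0.042,-0.042,0.102],[6.0,1.9,0.0,0.039,-0.039,0.094],[5.5,1.2,-0.2,0.035,-0.034,0.083],[4.6,0.6,-0.4,0.028,-0.029,0.069]]]
[[[3.7,0.2,-0.4,0.023,-0.023,0.055]]]
```

Call:
servo_tool([
  [[0, 2.9, 2.2, 0.023, -0.023, 0.055], [0.3, 3.9, 2.8, 0.029, -0.029, 0.069], [0.7, 4.6, 3.1, 0.034, -0.034, 0.083], [1.4, 5.2, 3.3, 0.039, -0.039, 0.094], [2.1, 5.6, 3.3, 0.042, -0.042, 0.102]],
])

```text
time: 11.1
ee_pos: [0.4998, -0.0127, 0.157]
tcp_rot: [-172.5, 11.3, -132.7]
wrist_force: [0.3, 0.4, 0.2]
opening: 0.085
```

Call:
servo_tool([
  [[3.1, 5.9, 3.1, 0.045, -0.045, 0.109], [4.0, 5.9, 2.9, 0.047, -0.047, 0.114], [4.8, 5.6, 2.4, 0.048, -0.048, 0.115], [5.6, 5.1, 1.9, 0.048, -0.048, 0.115], [6.0, 4.4, 1.4, 0.047, -0.047, 0.114]],
])

```text
time: 11.6
ee_pos: [0.4708, -0.0025, 0.134]
tcp_rot: [-170.3, 30.1, -164.7]
wrist_force: [0.6, -0.6, 0.2]
opening: 0.0849
```

Call:
servo_tool([
  [[6.4, 3.6, 0.8, 0.045, -0.045, 0.109], [6.3, 2.8, 0.4, 0.042, -0.042, 0.102], [6.0, 1.9, 0, 0.039, -0.039, 0.094], [5.5, 1.2, -0.2, 0.035, -0.034, 0.083], [4.6, 0.6, -0.4, 0.028, -0.029, 0.069]],
])

```text
time: 12.1
ee_pos: [0.4591, 0.0099, 0.1145]
tcp_rot: [-178.0, 43.2, 164.2]
wrist_force: [-1.0, -0.2, 0.1]
opening: 0.0854
```

Call:
servo_tool([
  [[3.7, 0.2, -0.4, 0.023, -0.023, 0.055], [0, 0, 0, 0, 0, 0], [0, 0, 0, 0, 0, 0]],
])

```text
time: 12.4
ee_pos: [0.4586, 0.0119, 0.1129]
tcp_rot: [-179.5, 44.4, 160.3]
wrist_force: [1.0, 0.2, 0.2]
opening: 0.0847
```

Run:
```python
from pl import *
com=np.array([.5202,-.0201,.033]);R=tilt(-20);d=R.as_matrix()[:,2]
print((com-.113*d).round(4),R.as_euler("xyz",degrees=True).round(1))
s=plan(com-.013*d,R,8)
import cv2,pickle
for n in ("scene","top"):
    p=bot.camera(n);pickle.dump(p,open(f"pics/{n}6.pkl","wb"))
    cv2.imwrite(f"pics/{n}6.png",cv2.resize(p["color"][180:340,230:390,::-1],(600,600)) if n=="scene" else p["color"][:,:,::-1])
```

```text
[0.4451 0.0072 0.1129] [180.  45. 160.]
t 12.40 p [0.4586 0.0119 0.1129] rpy [-179.5   44.4  160.3] q [ 15.2 -48.5 -55.   45.1 -24.1  26.6] F [1.  0.2 0.2] open 84.7
max mm 14.4 deg 0.1
[[[0.6,-0.7,7.8,-0.001,-0.001,0.0],[0.8,-1.0,11.0,0.0,-0.001,0.001],[1.0,-1.2,13.1,-0.001,-0.002,0.0],[1.1,-1.3,14.2,-0.001,-0.001,0.001],[1.2,-1.4,14.3,-0.001,-0.002,0.0]]]
[[[1.1,-1.2,13.1,-0.001,-0.001,0.001],[0.9,-1.1,11.0,-0.001,-0.002,0.0],[0.6,-0.7,7.8,0.0,0.0,0.0]]]
```

View pics/scene6.png

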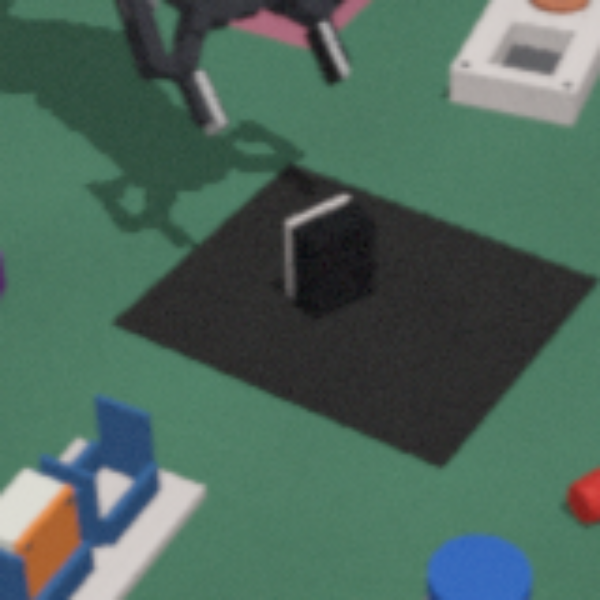

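View pics/top6.png

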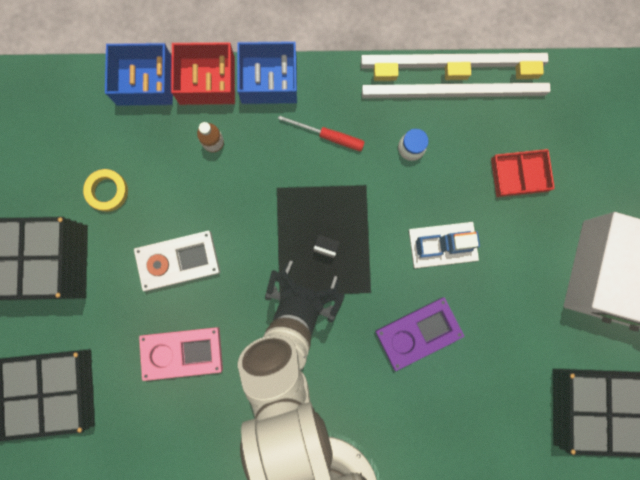

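The brick stands upright on the mat with its silver face towards the robot, at scene crop (330,260). Joint 2 is near its limit at this stand-off, but the grasp pose is farther out. I'll approach in two steps and check in between.

Call:
servo_tool([
  [[0.6, -0.7, 8, 0, -0.002, 0], [0.8, -1.0, 11, 0, -0.002, 0.001], [1.0, -1.2, 13, -0.001, -0.002, 0], [1.1, -1.3, 13, -0.001, -0.002, 0.001], [0.5, -0.5, 5, 0, -0.001, 0]],
])

```text
time: 13.0
ee_pos: [0.4871, -0.0052, 0.0727]
tcp_rot: [-179.6, 44.9, 159.9]
wrist_force: [-0.1, -0.4, -0.2]
opening: 0.0851
```

Run:
```python
from pl import *
com=np.array([.5202,-.0201,.033]);R=tilt(-20);d=R.as_matrix()[:,2]
print((com-.013*d).round(4))
s=plan(com-.013*d,R,5)
```

```text
[ 0.5116 -0.017   0.0422]
t 13.00 p [ 0.4871 -0.0052  0.0727] rpy [-179.6   44.9  159.9] q [ 11.  -43.1 -57.7  35.2 -21.7  23.2] F [-0.1 -0.4 -0.2] open 85.1
max mm 10.1 deg 0.1
[[[0.4,-0.4,6.2,-0.001,0.0,0.0],[0.5,-0.5,9.1,-0.002,-0.001,0.0],[0.6,-0.7,10.1,-0.001,-0.001,0.0],[0.6,-0.6,9.1,-0.002,0.0,-0.001],[0.3,-0.4,6.2,-0.001,-0.001,0.0]]]
```

Call:
servo_tool([
  [[0.4, -0.4, 6.2, -0.001, 0, 0], [0.5, -0.5, 9, -0.002, -0.001, 0], [0.6, -0.7, 10, -0.001, -0.001, 0], [0.6, -0.6, 9, -0.002, 0, -0.001], [0.3, -0.4, 6, -0.001, 0, 0]],
])

```text
time: 13.5
ee_pos: [0.5116, -0.0162, 0.0438]
tcp_rot: [179.9, 45.0, 160.0]
wrist_force: [0.6, -1.9, -0.3]
opening: 0.0851
```

Call:
servo_tool([
  [[0, 0, 0, 0, 0, 0], [0, 0, 0, 0, 0, 0]],
])

```text
time: 13.7
ee_pos: [0.5113, -0.016, 0.0442]
tcp_rot: [180.0, 45.0, 160.0]
wrist_force: [-0.3, 0.3, 0.6]
opening: 0.0852
```

Run:
```python
from pl import *
com=np.array([.5202,-.0201,.033]);R=tilt(-20);d=R.as_matrix()[:,2]
s=plan(com-.013*d,R,2)
import cv2,pickle
p=bot.camera("scene");cv2.imwrite(f"pics/scene7.png",cv2.resize(p["color"][200:320,250:370,::-1],(600,600)))
```

```text
t 13.70 p [ 0.5113 -0.016   0.0442] rpy [180.  45. 160.] q [  8.2 -37.3 -58.5  27.3 -19.5  20.7] F [-0.3  0.3  0.6] open 85.2
max mm 1.1 deg 0.1
[[[0.5,-0.4,0.9,0.0,0.0,0.0],[0.5,-0.5,0.9,0.001,0.001,0.0]]]
```

View pics/scene7.png

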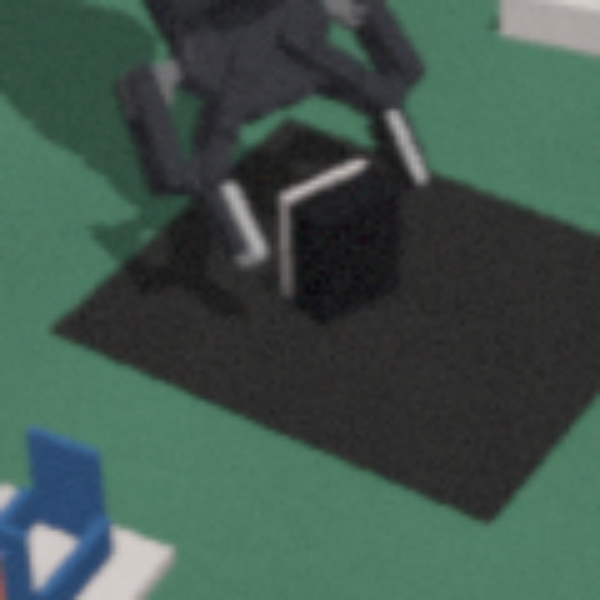

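Call:
servo_tool([
  [[0.5, -0.5, 2.5, 0, 0, 0], [0.5, -0.4, 2.5, 0, 0, 0], [0, 0, 0, 0, 0, 0]],
])

```text
time: 14.05
ee_pos: [0.5136, -0.0178, 0.0396]
tcp_rot: [180.0, 45.0, 160.0]
wrist_force: [0.7, -0.2, 0.9]
opening: 0.0848
```

Call:
servo_tool([
  [[0, 0, 0, 0, 0, 0], [0, 0, 0, 0, 0, 0], [0, 0, 0, 0, 0, 0], [0, 0, 0, 0, 0, 0], [0, 0, 0, 0, 0, 0]],
], gripper=38, newtons=40)

```text
time: 14.55
ee_pos: [0.5138, -0.0177, 0.0401]
tcp_rot: [179.9, 45.1, 160.0]
wrist_force: [-0.7, 0.1, 1.3]
opening: 0.0457
```

Run:
```python
from pl import *
plan(cur()[0],cur()[1],1)
import cv2,pickle
p=bot.camera("scene");cv2.imwrite(f"pics/scene8.png",cv2.resize(p["color"][200:320,250:370,::-1],(600,600)))
```

```text
t 14.55 p [ 0.5138 -0.0177  0.0401] rpy [179.9  45.1 160. ] q [  7.8 -36.5 -58.6  26.3 -19.2  20.4] F [-0.7  0.1  1.3] open 45.7
max mm 0.0 deg 0.0
[[[0.0,0.0,0.0,0.0,0.0,0.0]]]
```

View pics/scene8.png

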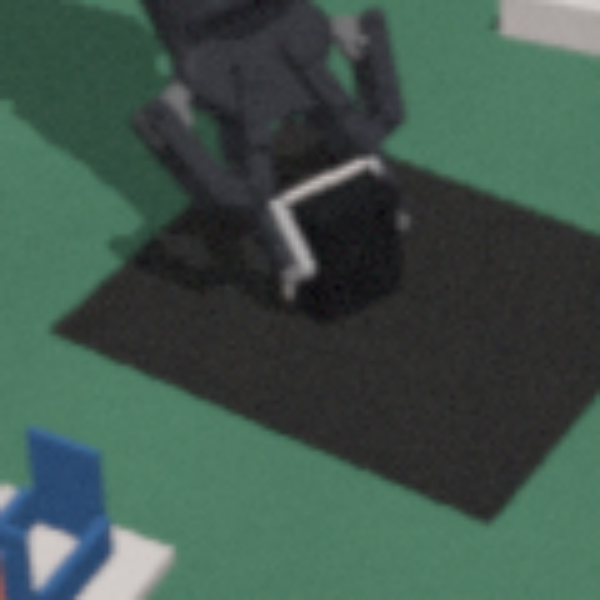

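Run:
```python
from pl import *
p,R,o=cur()
P,Q=plan(p+np.array([.02,-.004,.07]),tilt(-20),6)
```

```text
t 14.60 p [ 0.5138 -0.0177  0.0401] rpy [179.9  45.1 160. ] q [  7.8 -36.5 -58.6  26.3 -19.2  20.4] F [-1.4  0.8  2.1] open 45.0
max mm 14.9 deg 0.1
[[[-7.7,0.4,-4.2,0.0,0.0,0.0],[-11.2,0.5,-6.2,0.0,0.0,0.0],[-13.0,0.7,-7.2,0.001,0.001,0.0],[-13.0,0.6,-7.2,0.0,0.0,0.0],[-11.2,0.5,-6.2,0.0,0.0,0.0]]]
[[[-7.7,0.4,-4.2,0.0,0.0,0.0]]]
```

Call:
servo_tool([
  [[-7.7, 0.4, -4.2, 0, 0, 0], [-11.2, 0.5, -6.2, 0, 0, 0], [-13, 0.7, -7.2, 0.001, 0.001, 0], [-13, 0.6, -7.2, 0, 0, 0], [-11.2, 0.5, -6.2, 0, 0, 0]],
])

```text
time: 15.1
ee_pos: [0.5321, -0.0213, 0.1037]
tcp_rot: [179.9, 45.1, 160.0]
wrist_force: [0.2, -0.2, -0.8]
opening: 0.0453
```

Call:
servo_tool([
  [[-7.7, 0.4, -4.2, 0, 0, 0], [0, 0, 0, 0, 0, -0.04], [0, 0, 0, 0, 0, -0.08], [0, 0, 0, 0, 0, -0.12], [0, 0, 0, 0, 0, -0.13]],
])

```text
time: 15.6
ee_pos: [0.5337, -0.0218, 0.11]
tcp_rot: [-159.9, 41.1, -170.9]
wrist_force: [0.1, 0.8, -1.5]
opening: 0.0456
```

Call:
servo_tool([
  [[0, 0, 0, 0, 0, -0.14], [0, 0, 0, 0, 0, -0.14], [0, 0, 0, 0, 0, -0.14], [0, 0, 0, 0, 0, -0.14], [0, 0, 0, 0, 0, -0.14]],
])

```text
time: 16.1
ee_pos: [0.5337, -0.0218, 0.11]
tcp_rot: [-138.7, 19.6, -130.9]
wrist_force: [-0.2, -0.2, -1.5]
opening: 0.0456
```

Call:
servo_tool([
  [[0, 0, 0, 0, 0, -0.14], [0, 0, 0, 0, 0, -0.14], [0, 0, 0, 0, 0, -0.14], [0, 0, 0, 0, 0, -0.14], [0, 0, 0, 0, 0, -0.14]],
])

```text
time: 16.6
ee_pos: [0.5337, -0.0218, 0.11]
tcp_rot: [-135.6, -8.3, -101.6]
wrist_force: [-0.2, 0.0, -1.5]
opening: 0.0456
```

Call:
servo_tool([
  [[0, 0, 0, 0, 0, -0.14], [0, 0, 0, 0, 0, -0.14], [0, 0, 0, 0, 0, -0.14], [0, 0, 0, 0, 0, -0.14], [0, 0, 0, 0, 0, -0.14]],
])

```text
time: 17.1
ee_pos: [0.5337, -0.0218, 0.11]
tcp_rot: [-148.3, -33.8, -68.0]
wrist_force: [-0.1, -0.4, -1.9]
opening: 0.0452
```

Call:
servo_tool([
  [[0, 0, 0, 0, 0, -0.14], [0, 0, 0, 0, 0, -0.14], [0, 0, 0, 0, 0, -0.14], [0, 0, 0, 0, 0, -0.14], [0, 0, 0, 0, 0, -0.112]],
])

```text
time: 17.6
ee_pos: [0.5337, -0.0218, 0.11]
tcp_rot: [179.6, -45.0, -19.5]
wrist_force: [0.2, -0.6, -1.1]
opening: 0.0451
```

Run:
```python
from pl import *
print(tilt(-20,-1).as_euler("xyz",degrees=True))
p,R,o=cur()
plan([.5338,-.0217,.035],tilt(-20,-1),7)
import cv2,pickle
p=bot.camera("scene");cv2.imwrite(f"pics/scene9.png",cv2.resize(p["color"][180:320,250:390,::-1],(600,600)))
```

```text
[180. -45. -20.]
t 17.60 p [ 0.5337 -0.0218  0.11  ] rpy [179.6 -45.  -19.5] q [   6.8  -36.2  -50.5   34.   -18.6 -160.7] F [ 0.2 -0.6 -1.1] open 45.1
max mm 13.4 deg 0.1
[[[-5.3,0.0,5.3,0.0,0.0,0.001],[-7.5,-0.1,7.5,0.0,0.0,0.001],[-9.0,0.0,9.0,0.0,0.0,0.001],[-9.4,-0.1,9.5,0.0,0.0,0.001],[-9.0,0.0,8.9,0.0,0.0,0.001]]]
[[[-7.5,0.0,7.6,0.0,0.0,0.001],[-5.3,0.0,5.3,0.0,0.0,0.0]]]
```

View pics/scene9.png

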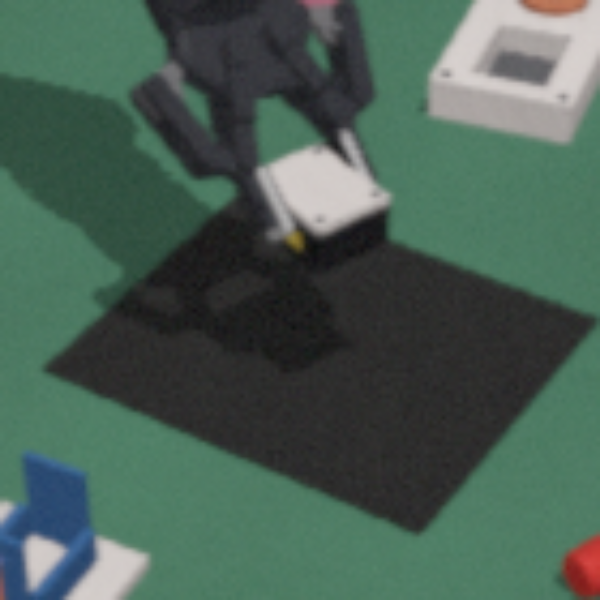

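Call:
servo_tool([
  [[-6, 0, 6, 0, 0, 0], [-9, 0, 9, 0, 0, 0], [-12, 0, 12, 0, 0, 0], [-12, 0, 12, 0, 0, 0], [-8, 0, 8, 0, 0, 0]],
])

```text
time: 18.15
ee_pos: [0.5326, -0.0219, 0.0404]
tcp_rot: [180.0, -44.8, -20.0]
wrist_force: [0.3, 0.6, -2.0]
opening: 0.0456
```

Call:
servo_tool([
  [[-5, 0, 5, 0, 0, 0], [-2, 0, 2, 0, 0, 0], [-1, 0, 1, 0, 0, 0], [0, 0, 0, 0, 0, 0]],
])

```text
time: 18.55
ee_pos: [0.534, -0.0217, 0.0326]
tcp_rot: [-180.0, -45.0, -20.0]
wrist_force: [0.1, -0.0, -1.6]
opening: 0.0457
```

Call:
servo_tool([
  [[-2, 0, 2, 0, 0, 0], [-1.5, 0, 1.5, 0, 0, 0], [-0.7, 0, 0.7, 0, 0, 0], [0, 0, 0, 0, 0, 0]],
])

```text
time: 18.95
ee_pos: [0.5336, -0.0218, 0.0259]
tcp_rot: [180.0, -45.0, -20.0]
wrist_force: [0.2, 0.0, -1.8]
opening: 0.0451
```

Call:
servo_tool([
  [[-0.4, 0, 0.4, 0, 0, 0], [-0.4, 0, 0.4, 0, 0, 0], [0, 0, 0, 0, 0, 0]],
])

```text
time: 19.25
ee_pos: [0.5339, -0.0218, 0.0254]
tcp_rot: [180.0, -45.0, -20.0]
wrist_force: [-0.5, -0.5, 0.7]
opening: 0.0454
```

Call:
servo_tool([
  [[-0.2, 0, 0.2, 0, 0, 0], [0, 0, 0, 0, 0, 0]],
])

```text
time: 19.45
ee_pos: [0.534, -0.0218, 0.0253]
tcp_rot: [180.0, -45.0, -20.0]
wrist_force: [-1.9, 0.3, 3.0]
opening: 0.0453
```

Call:
servo_tool([
  [[0, 0, 0, 0, 0, 0], [0, 0, 0, 0, 0, 0], [0, 0, 0, 0, 0, 0], [0, 0, 0, 0, 0, 0], [0, 0, 0, 0, 0, 0]],
], gripper=85)

```text
time: 19.95
ee_pos: [0.5337, -0.0217, 0.0246]
tcp_rot: [180.0, -45.0, -19.9]
wrist_force: [-0.3, 0.5, -0.2]
opening: 0.0851
```

Call:
servo_tool([
  [[0, 0, -8, 0, 0, 0], [-5, 0, -15, 0, 0, 0], [10, 0, -20, 0, 0, 0], [20, 0, -20, 0, 0, 0], [30, 0, -25, 0, 0, 0]],
])

```text
time: 20.45
ee_pos: [0.5102, -0.0136, 0.1254]
tcp_rot: [179.9, -44.9, -19.9]
wrist_force: [0.2, 0.1, 0.5]
opening: 0.0847
```

Run:
```python
from pl import *
import cv2,pickle
print(cur()[2]["ee_pos"],cur()[2]["q"].round(1),cur()[2]["time"])
for n in ("scene","top"):
    p=bot.camera(n);pickle.dump(p,open(f"pics/{n}10.pkl","wb"));cv2.imwrite(f"pics/{n}10.png",p["color"][:,:,::-1])
a=cv2.imread("pics/scene10.png")[200:320,250:390];b=cv2.imread("pics/top10.png")[180:300,260:400]
cv2.imwrite("pics/c10.png",cv2.resize(np.vstack([a,b]),None,fx=2.5,fy=2.5,interpolation=3))
```

```text
[ 0.51022462 -0.01358045  0.12541836] [   8.6  -40.8  -50.9   38.7  -19.8 -158.9] 20.45
```

View pics/c10.png

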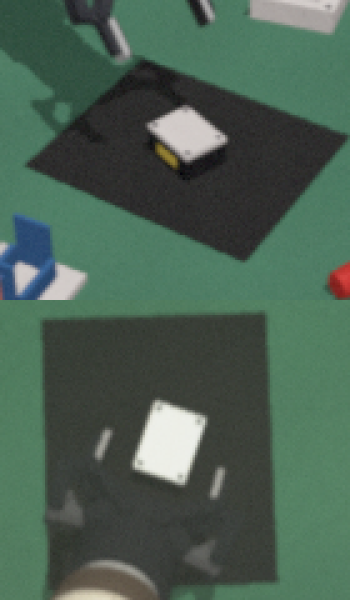

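It lies flat with its silver face up, and the jaws have let go. Next: measure the silver face in both views and compare with the arm's own estimate of (0.540, -0.024), yaw -20.

```bash
cat > seg.py <<'E'
from h import *
def fit(p,z,guess,lx,ly,n=3,thr=None):
    # edge-based: rectify at height z, threshold bright, minAreaRect
    r=0.05; im=rectw(p,z,guess,r,0.00025)
    g=cv2.cvtColor(im,cv2.COLOR_RGB2GRAY); t,m=cv2.threshold(g,0,255,cv2.THRESH_OTSU) if thr is None else cv2.threshold(g,thr,255,0)
    cs,_=cv2.findContours(m,cv2.RETR_EXTERNAL,cv2.CHAIN_APPROX_NONE)
    N=m.shape[0]; best=[c for c in cs if cv2.pointPolygonTest(c,(N/2,N/2),False)>=0] or [max(cs,key=cv2.contourArea)]
    c=best[0]; (u,v),(w,h),a=cv2.minAreaRect(c)
    x=guess[0]+r-(v+.5)*.00025; y=guess[1]+r-(u+.5)*.00025
    M=cv2.moments(c); cx=guess[0]+r-(M["m01"]/M["m00"]+.5)*.00025; cy=guess[1]+r-(M["m10"]/M["m00"]+.5)*.00025
    return (round(x,4),round(y,4)),(round(cx,4),round(cy,4)),(w*.25,h*.25),a,t,m,im
E
python3 - <<'E'
from seg import *
for n in ("top10","scene10"):
    r=fit(load(n),.033,(.540,-.024),.06,.046); print(n,r[:5])
E
```

```text
top10 ((0.541, -0.0248), (0.5409, -0.0248), (48.44207763671875, 62.45353698730469), 19.983104705810547, 145.0)
scene10 ((0.5412, -0.026), (0.5415, -0.0261), (50.745208740234375, 67.23844146728516), 20.03721046447754, 117.0)
```

Run:
```python
from pl import *
plan([.541,-.0245,.095],down(-20),9)
```

```text
t 20.55 p [ 0.514  -0.0134  0.1336] rpy [-179.6  -45.5  -20.2] q [   8.6  -40.8  -50.4   38.6  -19.8 -159. ] F [1.2 0.2 0.3] open 84.9
max mm 6.6 deg 6.3
[[[-0.5,0.1,3.5,0.0,-0.058,0.0],[-0.5,0.1,4.9,-0.001,-0.08,0.0],[0.0,0.2,5.9,0.0,-0.097,0.0],[0.5,0.2,6.5,-0.001,-0.107,-0.001],[1.3,0.2,6.5,0.0,-0.11,0.0]]]
[[[2.0,0.1,6.2,-0.001,-0.107,0.0],[2.3,0.2,5.5,0.0,-0.097,0.0],[2.4,0.1,4.2,-0.001,-0.081,0.0],[2.0,0.1,3.0,0.0,-0.057,0.0]]]
```

Call:
servo_tool([
  [[-0.5, 0.1, 3.5, 0, -0.058, 0], [-0.5, 0.1, 4.9, 0, -0.08, 0], [0, 0.2, 5.9, 0, -0.097, 0], [0.5, 0.2, 6.5, 0, -0.107, 0], [1.3, 0.2, 6.5, 0, -0.11, 0]],
])

```text
time: 21.05
ee_pos: [0.5268, -0.0199, 0.1044]
tcp_rot: [-180.0, -18.9, -20.0]
wrist_force: [0.4, 0.5, -0.2]
opening: 0.0849
```

Call:
servo_tool([
  [[2.0, 0.1, 6.2, 0, -0.107, 0], [2.3, 0.2, 5.5, 0, -0.097, 0], [2.4, 0.1, 4.2, 0, -0.081, 0], [2.0, 0.1, 3.0, 0, -0.048, 0], [0, 0, 0, 0, 0, 0]],
])

```text
time: 21.55
ee_pos: [0.5388, -0.0251, 0.086]
tcp_rot: [179.9, 0.1, -20.0]
wrist_force: [-1.0, 0.7, 0.1]
opening: 0.0851
```

Run:
```python
from pl import *
plan([.541,-.0245,.042],down(-20),7)
```

```text
t 21.55 p [ 0.5388 -0.0251  0.086 ] rpy [ 1.799e+02  1.000e-01 -2.000e+01] q [  -2.7    3.7   -9.5   77.    -0.  -162.7] F [-1.   0.7  0.1] open 85.1
max mm 7.8 deg 0.1
[[[0.2,-0.1,4.4,0.0,0.0,0.0],[0.3,-0.2,6.3,0.0,0.001,0.0],[0.3,-0.3,7.4,0.0,0.0,0.0],[0.3,-0.2,7.8,0.001,0.0,0.0],[0.4,-0.2,7.5,0.0,0.001,0.0]]]
[[[0.2,-0.2,6.3,0.0,0.0,0.0],[0.2,-0.2,4.3,0.0,0.0,0.0]]]
```

Call:
servo_tool([
  [[0.4, -0.3, 6, 0, 0, 0], [0.5, -0.4, 9, 0, 0, 0], [0.5, -0.4, 10, 0, 0, 0], [0.5, -0.3, 9, 0, 0, 0], [0, 0, 6, 0, 0, 0]],
])

```text
time: 22.05
ee_pos: [0.5401, -0.024, 0.0458]
tcp_rot: [180.0, 0.0, -20.0]
wrist_force: [0.1, 0.9, -0.2]
opening: 0.0851
```

Call:
servo_tool([
  [[0, 0, 3, 0, 0, 0], [0, 0, 0, 0, 0, 0], [0, 0, 0, 0, 0, 0]],
])

```text
time: 22.35
ee_pos: [0.5408, -0.0242, 0.0442]
tcp_rot: [180.0, -0.0, -20.0]
wrist_force: [-0.4, -0.5, 0.2]
opening: 0.085
```

Down 2 mm more, then grip.

Call:
servo_tool([
  [[0, 0, 1.2, 0, 0, 0], [0, 0, 1, 0, 0, 0], [0, 0, 0, 0, 0, 0]],
])

```text
time: 22.65
ee_pos: [0.5407, -0.0242, 0.0417]
tcp_rot: [180.0, -0.0, -20.0]
wrist_force: [-0.3, 0.8, 0.2]
opening: 0.085
```

Call:
servo_tool([
  [[0, 0, 0, 0, 0, 0], [0, 0, 0, 0, 0, 0], [0, 0, 0, 0, 0, 0], [0, 0, 0, 0, 0, 0], [0, 0, 0, 0, 0, 0]],
], gripper=38, newtons=60)

```text
time: 23.15
ee_pos: [0.541, -0.0242, 0.0422]
tcp_rot: [-180.0, -0.1, -20.0]
wrist_force: [-0.6, 0.1, 4.0]
opening: 0.0438
```

Call:
servo_tool([
  [[0, 0, -2, 0, 0, 0], [0, 0, -5, 0, 0, 0], [0, 0, -10, 0, 0, 0], [0, 0, -10, 0, 0, 0], [0, 0, -5, 0, 0, 0]],
])

```text
time: 23.65
ee_pos: [0.5413, -0.0242, 0.0754]
tcp_rot: [-180.0, -0.1, -20.0]
wrist_force: [-0.2, -0.1, -1.2]
opening: 0.0441
```

Run:
```python
from pl import *
import cv2,pickle
plan(cur()[0],cur()[1],1)
for n in ("scene","top"):
    p=bot.camera(n);pickle.dump(p,open(f"pics/{n}11.pkl","wb"));cv2.imwrite(f"pics/{n}11.png",p["color"][:,:,::-1])
a=cv2.imread("pics/scene11.png")[200:320,250:390]
cv2.imwrite("pics/c11.png",cv2.resize(a,None,fx=5,fy=5,interpolation=3))
```

```text
t 23.65 p [ 0.5413 -0.0242  0.0754] rpy [-1.8e+02 -1.0e-01 -2.0e+01] q [  -2.5    4.   -10.3   75.6   -0.  -162.6] F [-0.2 -0.1 -1.2] open 44.1
max mm 0.0 deg 0.0
[[[0.0,0.0,0.0,0.0,0.0,0.0]]]
```

View pics/c11.png

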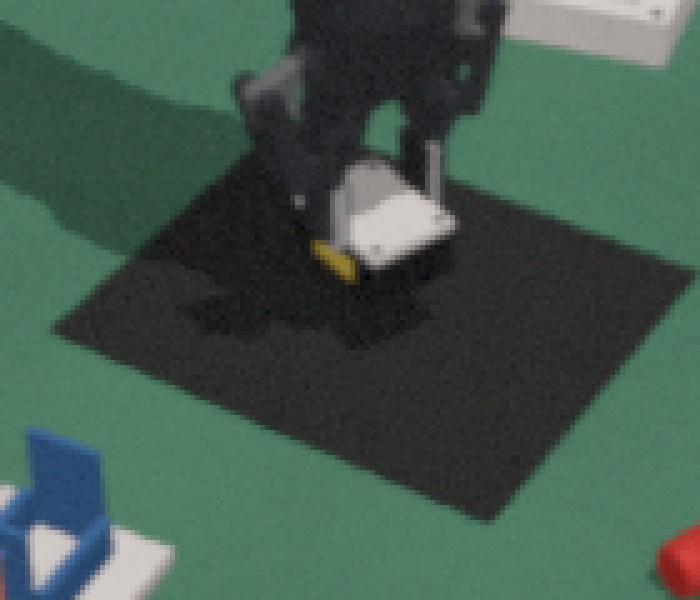

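Run:
```python
from pl import *
plan([.5041,.2656,.095],down(-77.43),15,start=(np.array([.541,-.0242,.0742]),down(-20)))
```

```text
t 23.75 p [ 0.5413 -0.0242  0.075 ] rpy [-1.8e+02 -1.0e-01 -2.0e+01] q [  -2.6    4.   -10.3   75.5   -0.  -162.6] F [-0.1 -0.1 -1.3] open 44.0
max mm 24.4 deg 4.8
[[[-5.3,-10.3,-0.8,0.0,0.0,0.04],[-7.4,-13.0,-1.1,0.0,0.0,0.051],[-9.6,-15.1,-1.3,0.0,0.0,0.061],[-11.8,-16.3,-1.4,0.0,0.0,0.07],[-14.1,-16.9,-1.6,0.0,0.0,0.075]]]
[[[-16.3,-16.6,-1.6,0.0,0.0,0.08],[-18.1,-15.9,-1.7,0.0,0.0,0.082],[-19.6,-14.4,-1.8,0.0,0.0,0.084],[-20.5,-12.6,-1.7,0.0,0.0,0.082],[-20.7,-10.6,-1.6,0.0,0.0,0.08]]]
[[[-20.4,-8.3,-1.6,0.0,0.0,0.076],[-19.1,-6.3,-1.4,0.0,0.0,0.069],[-17.3,-4.3,-1.3,0.0,0.0,0.061],[-14.8,-2.7,-1.1,0.0,0.0,0.052],[-11.5,-1.6,-0.8,0.0,0.0,0.039]]]
```

Call:
servo_tool([
  [[-5.3, -10.3, -0.8, 0, 0, 0.04], [-7.4, -13.0, -1.1, 0, 0, 0.051], [-9.6, -15.1, -1.3, 0, 0, 0.061], [-11.8, -16.3, -1.4, 0, 0, 0.07], [-14.1, -16.9, -1.6, 0, 0, 0.075]],
])

```text
time: 24.25
ee_pos: [0.5295, 0.0622, 0.0796]
tcp_rot: [180.0, -0.0, -37.2]
wrist_force: [0.3, 0.3, -1.3]
opening: 0.044
```

Call:
servo_tool([
  [[-16.3, -16.6, -1.6, 0, 0, 0.08], [-18.1, -15.9, -1.7, 0, 0, 0.082], [-19.6, -14.4, -1.8, 0, 0, 0.084], [-20.5, -12.6, -1.7, 0, 0, 0.082], [-20.7, -10.6, -1.6, 0, 0, 0.08]],
])

```text
time: 24.75
ee_pos: [0.5143, 0.1807, 0.0881]
tcp_rot: [180.0, -0.0, -60.6]
wrist_force: [-0.7, 1.0, -1.0]
opening: 0.0441
```

Call:
servo_tool([
  [[-20.4, -8.3, -1.6, 0, 0, 0.076], [-19.1, -6.3, -1.4, 0, 0, 0.069], [-17.3, -4.3, -1.3, 0, 0, 0.061], [-14.8, -2.7, -1.1, 0, 0, 0.052], [-11.5, -1.6, -0.8, 0, 0, 0.04]],
])

```text
time: 25.25
ee_pos: [0.5034, 0.2665, 0.0941]
tcp_rot: [180.0, -0.0, -77.5]
wrist_force: [-0.0, -0.7, -0.4]
opening: 0.0439
```

Call:
servo_tool([
  [[0, 0, 5, 0, 0, 0], [0, 0, 7, 0, 0, 0], [0, 0, 6, 0, 0, 0], [0, 0, 0, 0, 0, 0], [0, 0, 0, 0, 0, 0]],
])

```text
time: 25.75
ee_pos: [0.5036, 0.2651, 0.0761]
tcp_rot: [180.0, -0.0, -77.5]
wrist_force: [-1.1, 0.4, -1.4]
opening: 0.0438
```

Run:
```python
from pl import *
import cv2,pickle
from h import *
plan([.5041,.2656,.077],down(-77.43),2)
o=cur()[2]
for n in ("scene","top"):
    p=bot.camera(n);pickle.dump(p,open(f"pics/{n}12.pkl","wb"));cv2.imwrite(f"pics/{n}12.png",p["color"][:,:,::-1])
a=cv2.imread("pics/scene12.png")[130:230,330:430];b=cv2.imread("pics/top12.png")[210:310,130:230]
im=np.hstack([cv2.resize(a,(400,400),interpolation=3),cv2.resize(b,(400,400),interpolation=3)])
# overlay expected brick + nest
e=o["ee_pos"]; yaw=np.radians(o["tcp_rot"][2])
B=frame(e[0],e[1],yaw); bl=box(.06,.046,e[2]-.039,e[2]-.009)
im2=im.copy()
for k,(n,off) in enumerate((("scene12",(330,130)),("top12",(130,210)))):
    v=np.ascontiguousarray(im2[:,400*k:400*k+400]); p=load(n)
    draw(v,p,B,bl,(255,0,255),4,np.array(off)); draw(v,p,frame(.4967,.2988,.2194),box(.092,.164,.028,.028)[:1]+box(.051,.065,.028,.028,0,-.034)[:1],(0,255,0),4,np.array(off))
    im2[:,400*k:400*k+400]=v
cv2.imwrite("pics/c12.png",im);cv2.imwrite("pics/c12o.png",im2)
```

```text
t 25.75 p [0.5036 0.2651 0.0761] rpy [180.   -0.  -77.5] q [ 27.8   7.8  -6.1  76.1  -0.  -74.8] F [-1.1  0.4 -1.4] open 43.8
max mm 0.6 deg 0.1
[[[-0.2,-0.3,-0.5,0.0,0.0,0.0],[-0.2,-0.3,-0.4,0.001,-0.001,0.0]]]
```

View pics/c12.png

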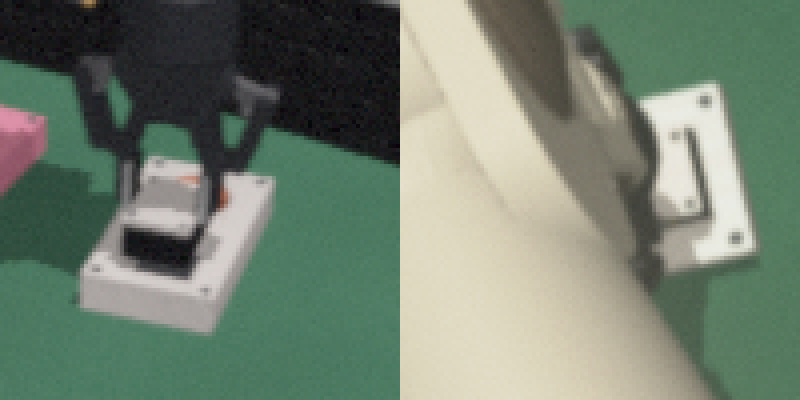

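View pics/c12o.png

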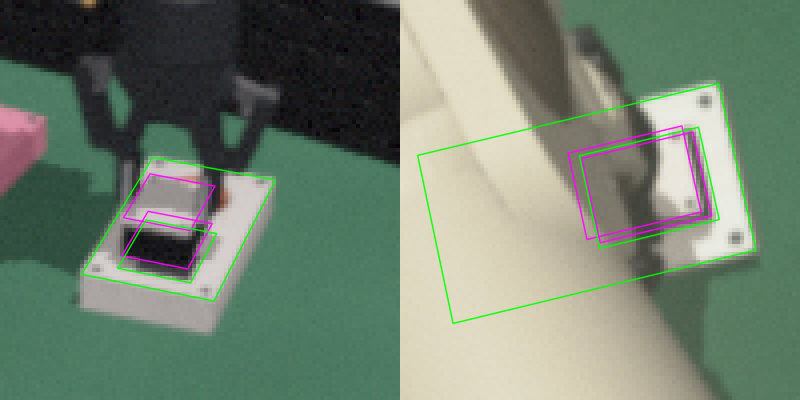

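Run:
```python
import cv2,numpy as np
from h import *
im=np.zeros((600,800,3),np.uint8)
e=np.array([.5036,.2651,.0761]);yaw=np.radians(-77.5)
for k,(n,off) in enumerate((("scene12",(350,165)),("top12",(285-130+125,225)))):
    p=load(n); 
    s=8
    if n[0]=="t": off=(185,225)
    c=np.ascontiguousarray(cv2.resize(p["color"][off[1]:off[1]+50,off[0]:off[0]+50,::-1],(400,400),interpolation=3))
    im[:400,400*k:400*k+400]=c
    B=frame(e[0],e[1],yaw)
    X=B([[.03,.023,e[2]-.009],[.03,-.023,e[2]-.009],[.03,.023,e[2]-.039],[.03,-.023,e[2]-.039]])
    print(n,((proj(p,X)-off+.5)*s-.5).round(0))
cv2.imwrite("pics/z12.png",im[:400])
```

```text
scene12 [[220. 181.]
 [ 87. 155.]
 [215. 257.]
 [ 83. 231.]]
top12 [[123. 131.]
 [162. 304.]
 [145. 144.]
 [182. 311.]]
```

View pics/z12.png

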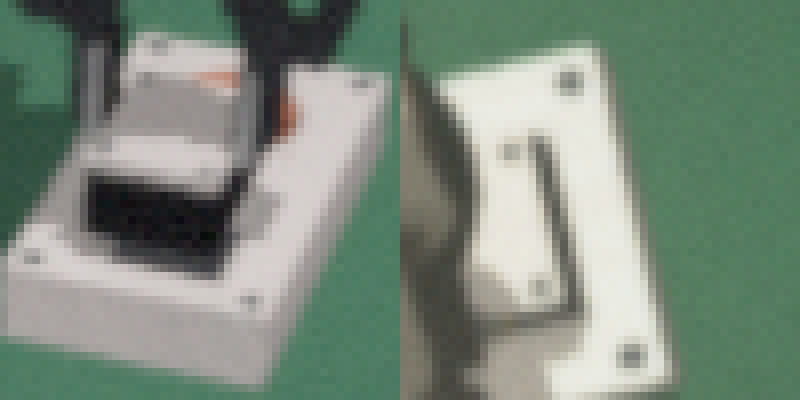

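Run:
```python
from h import *
p=load("top12"); g=p["color"].astype(float).mean(2)
e=np.array([.5036,.2651,.0761]);yaw=np.radians(-77.5)
B=frame(e[0],e[1],yaw);N=frame(.4967,.2988,.2194)
def line(A,Bp): 
    return lambda v: A[0]+(Bp[0]-A[0])*(v-A[1])/(Bp[1]-A[1])
be=proj(p,B([[.03,.023,e[2]-.009],[.03,-.023,e[2]-.009]])); 
pk=proj(p,N([[.0255,-.0665,.028],[-.0255,-.0665,.028]])); pi=proj(p,N([[.024,-.065,.0265],[-.024,-.065,.0265]])); ne=proj(p,N([[.046,-.082,.028],[-.046,-.082,.028]]))
for v in range(245,262,2):
    print(v,"brick %.1f pock %.1f inner %.1f plate %.1f |"%tuple(line(*q)(v) for q in(be,pk,pi,ne)),[int(x) for x in g[v,198:214]])
p0=load("top0");g0=p0["color"].astype(float).mean(2)
print("before")
for v in range(245,262,4): print(v,[int(x) for x in g0[v,198:214]])
```

```text
245 brick 200.9 pock 205.0 inner 204.3 plate 212.4 | [205, 209, 214, 183, 112, 100, 165, 220, 230, 231, 231, 231, 230, 223, 181, 129]
247 brick 201.3 pock 205.4 inner 204.8 plate 212.9 | [227, 228, 227, 211, 138, 89, 136, 206, 227, 231, 229, 229, 230, 225, 210, 149]
249 brick 201.8 pock 205.9 inner 205.2 plate 213.3 | [228, 228, 227, 219, 172, 105, 106, 172, 220, 229, 229, 229, 229, 227, 219, 178]
251 brick 202.2 pock 206.3 inner 205.7 plate 213.8 | [227, 227, 228, 225, 207, 134, 88, 143, 210, 226, 230, 228, 230, 230, 226, 207]
253 brick 202.6 pock 206.8 inner 206.1 plate 214.2 | [228, 227, 227, 226, 217, 169, 102, 113, 182, 223, 230, 230, 229, 231, 230, 220]
255 brick 203.1 pock 207.2 inner 206.6 plate 214.7 | [227, 228, 229, 229, 225, 201, 127, 90, 148, 211, 228, 231, 231, 231, 231, 225]
257 brick 203.5 pock 207.7 inner 207.0 plate 215.1 | [228, 228, 227, 227, 227, 215, 157, 99, 122, 191, 225, 230, 230, 229, 229, 229]
259 brick 204.0 pock 208.1 inner 207.5 plate 215.6 | [221, 226, 224, 211, 199, 201, 186, 120, 98, 161, 218, 230, 231, 232, 232, 231]
261 brick 204.4 pock 208.5 inner 207.9 plate 216.0 | [177, 206, 214, 187, 162, 177, 195, 144, 92, 133, 208, 229, 232, 232, 232, 232]
before
245 [120, 113, 112, 107, 104, 120, 177, 229, 236, 238, 238, 238, 236, 230, 193, 134]
249 [115, 115, 117, 113, 113, 117, 135, 187, 228, 235, 236, 236, 236, 234, 228, 189]
253 [116, 115, 116, 115, 114, 116, 120, 143, 196, 231, 236, 237, 237, 237, 237, 228]
257 [115, 116, 115, 118, 115, 116, 114, 118, 148, 206, 232, 237, 237, 235, 237, 235]
261 [113, 113, 114, 111, 113, 112, 113, 114, 120, 158, 217, 235, 238, 237, 237, 237]
```

The overlay agrees with the pictures to about half a pixel, and the brick is level in the jaws. I correct by 0.5 mm and lower it slowly while watching the force.

Call:
servo_tool([
  [[-0.4, -0.6, 2, 0, 0, 0], [0, 0, 3, 0, 0, 0], [0, 0, 2, 0, 0, 0], [0, 0, 1, 0, 0, 0], [0, 0, 0, 0, 0, 0]],
])

```text
time: 26.35
ee_pos: [0.5041, 0.2661, 0.0681]
tcp_rot: [180.0, -0.0, -77.4]
wrist_force: [-0.0, 0.2, -2.3]
opening: 0.0444
```

Call:
servo_tool([
  [[0, 0, 0.8, 0, 0, 0], [0, 0, 0.8, 0, 0, 0], [0, 0, 0.8, 0, 0, 0], [0, 0, 0, 0, 0, 0]],
])

```text
time: 26.75
ee_pos: [0.5041, 0.2662, 0.0659]
tcp_rot: [180.0, -0.0, -77.4]
wrist_force: [-0.5, 0.6, -1.0]
opening: 0.0441
```

Call:
servo_tool([
  [[0, 0, 0.8, 0, 0, 0], [0, 0, 0.8, 0, 0, 0], [0, 0, 0, 0, 0, 0]],
])

```text
time: 27.05
ee_pos: [0.5042, 0.2662, 0.0643]
tcp_rot: [-180.0, -0.0, -77.4]
wrist_force: [-0.3, 0.5, -2.0]
opening: 0.0441
```

Call:
servo_tool([
  [[0.3, 0, 0.8, 0, 0, 0], [0, 0, 1, 0, 0, 0], [0, 0, 1, 0, 0, 0], [0, 0, 1, 0, 0, 0], [0, 0, 0, 0, 0, 0]],
])

```text
time: 27.55
ee_pos: [0.5043, 0.2661, 0.0605]
tcp_rot: [-180.0, 0.0, -77.4]
wrist_force: [0.4, 3.2, -0.2]
opening: 0.0444
```

Call:
servo_tool([
  [[0, 0, 1, 0, 0, 0], [0, 0, 1, 0, 0, 0], [0, 0, 1, 0, 0, 0], [0, 0, 1, 0, 0, 0], [0, 0, 0, 0, 0, 0]],
])

```text
time: 28.05
ee_pos: [0.5042, 0.2661, 0.0566]
tcp_rot: [-180.0, 0.0, -77.4]
wrist_force: [-0.8, 4.7, 0.2]
opening: 0.0438
```

Call:
servo_tool([
  [[-0.5, 0, 1, 0, 0, 0], [0, 0, 1, 0, 0, 0], [0, 0, 1, 0, 0, 0], [0, 0, 1, 0, 0, 0], [0, 0, 0, 0, 0, 0]],
])

```text
time: 28.55
ee_pos: [0.5041, 0.2662, 0.0523]
tcp_rot: [180.0, -0.0, -77.4]
wrist_force: [-0.5, 2.7, -1.7]
opening: 0.0444
```

Call:
servo_tool([
  [[0, 0, 1, 0, 0, 0], [0, 0, 1, 0, 0, 0], [0, 0, 1, 0, 0, 0], [0, 0, 0, 0, 0, 0]],
])

```text
time: 28.95
ee_pos: [0.5041, 0.2662, 0.0494]
tcp_rot: [180.0, -0.0, -77.4]
wrist_force: [0.5, 1.6, -0.4]
opening: 0.044
```

Call:
servo_tool([
  [[0, 0, 0.8, 0, 0, 0], [0, 0, 0.7, 0, 0, 0], [0, 0, 0, 0, 0, 0]],
])

```text
time: 29.25
ee_pos: [0.5041, 0.2662, 0.0479]
tcp_rot: [180.0, -0.0, -77.4]
wrist_force: [-0.7, 1.0, -1.3]
opening: 0.044
```

Call:
servo_tool([
  [[0, 0, 0.5, 0, 0, 0], [0, 0, 0.5, 0, 0, 0], [0, 0, 0, 0, 0, 0]],
])

```text
time: 29.55
ee_pos: [0.5042, 0.2663, 0.0472]
tcp_rot: [-180.0, -0.0, -77.4]
wrist_force: [-1.2, -1.0, 0.9]
opening: 0.044
```

Call:
servo_tool([
  [[0, 0, 0.4, 0, 0, 0], [0, 0, 0, 0, 0, 0]],
])

```text
time: 29.75
ee_pos: [0.5042, 0.2663, 0.0472]
tcp_rot: [-180.0, -0.0, -77.4]
wrist_force: [-1.9, -1.6, 4.0]
opening: 0.0439
```

Call:
servo_tool([
  [[0, 0, 0.4, 0, 0, 0], [0, 0, 0, 0, 0, 0]],
])

```text
time: 29.95
ee_pos: [0.5042, 0.2663, 0.0472]
tcp_rot: [-180.0, -0.0, -77.4]
wrist_force: [-3.9, -2.4, 8.1]
opening: 0.0436
```

Firm contact at TCP z 47.2 mm matches the expected floor, so I let go and back off.

Call:
servo_tool([
  [[0, 0, -0.4, 0, 0, 0], [0, 0, 0, 0, 0, 0], [0, 0, 0, 0, 0, 0], [0, 0, 0, 0, 0, 0], [0, 0, 0, 0, 0, 0]],
], gripper=75)

```text
time: 30.45
ee_pos: [0.5041, 0.2664, 0.0465]
tcp_rot: [180.0, -0.0, -77.4]
wrist_force: [-0.5, -0.4, 0.1]
opening: 0.0754
```

Call:
servo_tool([
  [[0, 0, -8, 0, 0, 0], [0, 0, -20, 0, 0, 0], [0, 0, -30, 0, 0, 0], [0, 0, -35, 0, 0, 0], [0, 0, -25, 0, 0, 0]],
])

```text
time: 30.95
ee_pos: [0.5044, 0.2665, 0.1677]
tcp_rot: [-179.9, 0.0, -77.4]
wrist_force: [0.7, 0.6, -0.7]
opening: 0.0749
```

Call:
servo_tool([
  [[25, 0, -15, 0, 0, 0], [40, 0, -15, 0, 0, 0], [40, 0, -5, 0, 0, 0], [40, 0, 0, 0, 0, 0], [40, 0, 0, 0, 0, 0]],
])

```text
time: 31.45
ee_pos: [0.5446, 0.0844, 0.2009]
tcp_rot: [-179.9, -0.0, -77.4]
wrist_force: [0.9, -0.0, -0.1]
opening: 0.0747
```

Run:
```python
from pl import *
import cv2,pickle
from h import *
print(cur()[2]["ee_pos"],cur()[2]["time"])
im=np.zeros((400,800,3),np.uint8)
N=frame(.4967,.2988,.2194)
for k,(n,off) in enumerate((("scene",(340,160)),("top",(150,220)))):
    p=bot.camera(n);pickle.dump(p,open(f"pics/{n}13.pkl","wb"));cv2.imwrite(f"pics/{n}13.png",p["color"][:,:,::-1])
    s=6.6667
    c=np.ascontiguousarray(cv2.resize(p["color"][off[1]:off[1]+60,off[0]:off[0]+60,::-1],(400,400),interpolation=3))
    draw(c,p,N,box(.046,.06,.038,.028,0,-.034),(255,0,255),s,np.array(off))
    im[:,400*k:400*k+400]=c
cv2.imwrite("pics/c13.png",im)
```

```text
[0.54460619 0.08438034 0.20086698] 31.45
```

View pics/c13.png

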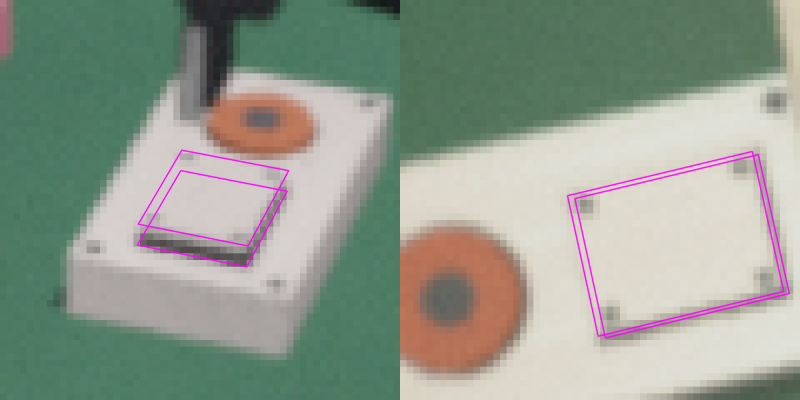

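View pics/top13.png

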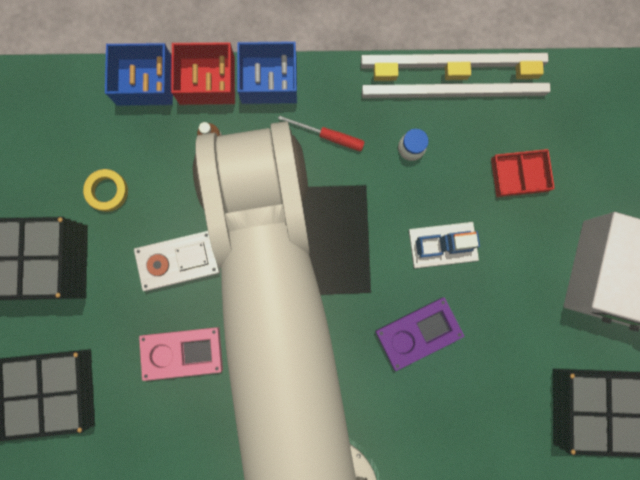

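Call:
servo_tool([
  [[0, 0, 0, 0, 0, 0], [0, 0, 0, 0, 0, 0], [0, 0, 0, 0, 0, 0]],
])

```text
time: 31.85
ee_pos: [0.5442, 0.0868, 0.1999]
tcp_rot: [-180.0, -0.0, -77.4]
wrist_force: [-0.4, 0.8, -0.4]
opening: 0.0749
```

Run:
```python
from workcell import bot
print(bot.job_done(), bot.get_obs()["time"])
```

```text
the job is handed in; nothing more can be done
the job is handed in; nothing more can be done
```

The black brick is seated in the jig's rectangular pocket, silver face up, and I handed the job in at about 32 s of the 70 s allowed.

**What I did:** I lifted the brick from the left (+y) rack slot and stood it briefly on the mat to change the grip. I then took it by its narrow sides, turned it over, laid it flat with the silver face up and let go. After picking it up again, I lowered it into the pocket under force feedback, released it and backed off.

**Last checks:**
- **Seating:** floor contact came at TCP z 47.2 mm. The grip offset measured on the mat puts the brick's underside at 8 mm, the pocket floor height.
- **Forces:** the highest wrist force I read was about 9 N, as the brick met the floor. A side force of about 5 N came up part-way in and dropped after a 0.5 mm correction.
- **Pictures:** in both final views the outline for a fully seated brick fits to about a pixel or two. The disc, white-and-orange brick and jig look unmoved, and the gripper was clear of the jig, at about 0.2 m height.

**Disagreements:** the scene camera read about 1 mm off the top camera for the brick's position on the mat. In the scene view the brick's upper front edge also looks slightly lower than the outline, which I put down to its silver rim. One gripper stand-off pose ran into joint 2's range limit and was only partly reached, so I approached from there instead. I did not press the brick down again after letting go.

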